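# Hang the dough-docker roller to dry on its axle

## Task

Take the steel axle with the black handle, thread it through the bore of the blue studded roller lying in the wooden cradle, and lift the roller out on the axle. Then hang it on the drying rack: lay the axle in both V notches with the roller between the two yellow uprights, and let go. Never touch the roller with the robot or let it fall onto the worktop, and leave the other things on the worktop where they are.

Things in the scene. Friction and masses are not known exactly. Their poses are not given: they have to be found in the camera images.
- axle: Loose axle tool, 204 mm long, 110 g, lying level. Origin: on the rod's axis where it leaves the black handle. x: along the rod to its tip (at the start to the robot's left, world +y, within 0.5 rad); z up as it lies, origin then 18 mm up. Handle: x -76 to 0 mm, 20 mm wide (y), 36 mm tall (z), centred on the axis, flat sides. Collar dia. 17 mm to x = 5 mm, steel rod dia. 12 mm to x = 128 mm.
- axle_tip (a point): Free end of the rod, on its axis (axle x = 128 mm). The empty axle balances about 6 mm inside the handle.
- axle_mid (a point): Point on the rod's axis at axle x = 62 mm, where the middle of the roller belongs and which belongs midway between the rack's uprights.
- roller: Loose blue roller with white studs, 60 mm long, 60 mm in diameter, 160 to 240 g; straight through bore 24 mm in diameter. Origin: its centre, on the bore's axis. x: along the bore (at the start to the robot's left within 0.3 rad); y and z turn as it rolls. In the cradle the bore is level, 51 mm above the worktop. Hanging on the level rod, its centre is 6 mm below the rod's axis.
- cradle: Fixed low wooden cradle, 84 x 84 mm. The roller lies on two rails (tops 28 mm high) along its x, with 4 mm of play each way between two end lips (tops 30 mm high, outer faces at x = +-40 mm), lower than the bore. Origin: centre of the underside; x along the roller's bore.
- rack: Fixed drying rack: wooden base 130 x 80 x 12 mm, two yellow uprights at x = -47 and +47 mm (10 mm thick, 84 mm free between them), each ending in an open V notch (80 degrees, 46 mm wide at the top, 133 mm high). Origin: centre of the underside; x from notch to notch, to the robot's left within 0.3 rad. The axle fits either way round, its handle outside the uprights.
- rack_seat (a point): Midway between the two notches, at the height of the axis of a rod that lies in both (115 mm above the worktop). Axes as the rack's.
- squeeze_mustard: Yellow squeeze bottle 200 mm tall, bystander at the back; origin at its foot.
- squeeze_chilli: Red squeeze bottle 200 mm tall, bystander at the back; origin at its foot.
- salt_shaker: Grey shaker 103 mm tall, bystander at the back; origin at its foot.
- spice_jar: Spice jar with a red cap, 173 mm tall, bystander at the back; origin at its foot.
- red_bowl: Red bowl 115 mm across and 59 mm tall, bystander at the right; origin at its foot.
- date_tape: Roll of beige tape, 104 mm across and 25 mm tall, bystander at the back right; origin at its underside.
- clear_tub: Clear tub 119 x 93 x 46 mm, bystander at the far right; origin at its underside.
- bench_scraper: Flat dough scraper 152 x 100 mm with a black grip, bystander at the far left; origin at its underside.
Mind the look-alikes: they are no part of the job. Leave any pink look-alike of the roller alone.

How it is judged:
By the outcome, as a careful person would: the job done as asked, in the order asked, and still so for the second after the job is handed in, with the robot touching nothing.
It also fails if it takes over 64 s, if anything falls off the work surface, if the arm or the gripper's body presses on something with over 40 N, if the wrist force passes 120 N, or if a joint passes its speed limit or range.

## Robot

A 6-joint arm with a two-finger parallel gripper is mounted at the origin on a cart in front of the work surface, level with it; the furniture and walls round the work are solid. World frame = base frame: x ahead of the robot, y to its left, z up, the work surface at z = 0. Lengths are in m, angles in degrees, forces in N, time in s.
With the tool pointing down it reaches from about 0.35 to 0.975 m from the base axis. Payload 7.1 kg.
Tool frame: the origin (TCP) lies between the finger pads; the fingertips stand 14 mm ahead of it and the grasp point (between the pads) lies 5 mm behind it; z points along the fingers, x is the direction in which the jaws open and shut, and the axes are right-handed (so a half turn about z gives the same grasp; the last joint's range is limited). The gripper opens to 88 mm and grips with 3 to 60 N. Pads are 20 mm wide; open, the fingers measure 115 mm over their backs; the gripper's body (75 mm by 178 mm) begins 61 mm behind the grasp point.
Start: joints at [-75.86, 24.242, 93.386, -0, 62.372, -1.089], TCP at [0.164, -0.603, 0.237] pointing down, gripper open.
Joint ranges: [-172.04, 172.04], [-51.8, 120.97], [4.93, 147.93], [-75.15, 255.16], [6.16, 154.13], [-145.62, 145.62]. Speed limits (degrees/s): [136.94, 136.94, 172.46, 180, 180, 180].

## Interface

Orientations are given as [roll, pitch, yaw] about the fixed x, y, z axes, in that order (R = Rz(yaw) Ry(pitch) Rx(roll)).
In Python, from rig import env gives the robot as it stands.
- The arm moves only by the tool jog_arm, never from a script. Its argument "deltas" is a list of rows, each an object of numbers: "tx", "ty", "tz": the shift along the world's x, y, z in m; "rx", "ry", "rz": the turn, a rotation vector about the world's x, y, z in degrees; "jaw": the opening in per cent of the stroke, from 0 (shut) to 100 (fully open). In form: [{"tx": .., "ty": .., "tz": .., "rx": .., "ry": .., "rz": .., "jaw": ..}, ...]. A call has 1 to 10 rows; each row shifts and turns the pose as measured when the row begins; what a row does not reach is not made up. A row lasts 1/12 s, in which the tool goes at most 41.7 mm and 7.16 degrees, less where a joint would pass 70% of its speed; a pose out of reach is approached as far as the arm can. A call with a gripper value outside its range is refused whole. The fingers move at their own pace and stop on an object; the grip force is fixed at half the most. Time passes only in rows, so rows that do not move let the fingers close. It gives the time, the measured TCP pose, the force and the opening at its end, in the units of the state.
- env.observe(): the state, without advancing time (a new reading comes with each control period).
- env.grab_frame(name): name is "scene" or "top" or "wrist"; returns a dict with "frame" (420x560x3 uint8, red, green, blue), "fx", "fy", "cx", "cy" (pixels), "R" (3x3) and "t" (3): a world point X has camera coordinates R X + t. Camera axes: x right, y down, z forward; pixel columns grow to the right and rows downward; lengths in m; the calibration is good to about 2 mm. A picture is of the moment at which its call begins. There is no depth.
- env.finish_job(): hands the job in, once; it reports no verdict.
Trained networks look in the newest picture that a camera, given by its name, has taken for a name from the list of things; names that differ only in an ending like _2 or _b are one class to them, and where a whole thing is asked for, a point or a joint stands for the part that bears it (a point fixed in the world has none). Each returns a list of dicts, best first, with "confidence" (0 to 1); they miss things now and then, are a little off and sometimes report something else, mostly with a low value. They report only what shows in the picture. A call takes as long as a camera call. They do not tell look-alikes from the thing itself.
- env.outline_of(label, camera): "mask" (420x560 bool, what is visible of it) and "position" ([column, row] in pixels, amid what is visible of it).
- env.place_of(label, camera): "position" ([column, row] in pixels: a listed point, or the origin of a listed thing).
The state is a dict: "time_s": time; "joint_pos": joint angles; "joint_vel": joint speeds; "effort": joint torques, N m; "tool_pos": TCP position; "ee_rot": TCP orientation; "wrist_force": force on the tool from outside, world axes, zero at the start; "ft_torque": the same for the moment, N m; "grip_width": finger opening in m.
Only numpy, scipy, OpenCV 4.12 (cv2) and the standard library are available. Lean on these libraries where they do the work, as an engineer would, in place of code of your own. Each camera call takes 0.05 s, during which the arm holds its last target.

## Working session

There is one attempt and no reset: what is moved stays moved. The work goes in short steps, Python scripts to look and compute and a tool call to move; the robot and the scene stay as the last step left them, time stands still between calls to the robot, and variables do not carry over. Pictures are saved under pics/ and viewed, and the job is handed in when it is done.

Besides the shell and the picture viewer there is one more tool, called after "Call:" as a command line: name --argument value ..., lists and objects as JSON in quotes. jog_arm: Moves the arm, as the interface text tells. Its arguments: {"type":"object","properties":{"deltas":{"type":"array","items":{"type":"object","properties":{"tx":{"type":"number"},"ty":{"type":"number"},"tz":{"type":"number"},"rx":{"type":"number"},"ry":{"type":"number"},"rz":{"type":"number"},"jaw":{"type":"number"}}}}},"required":["deltas"]}

```bash
ls; mkdir -p pics; cat > h.py <<'E'
import numpy as np, cv2
from rig import env
def cam(n):
    f=env.grab_frame(n); f['R']=np.array(f['R']); f['t']=np.array(f['t']); return f
def save(f,name): cv2.imwrite('pics/'+name,f['frame'][:,:,::-1])
def onz(f,px,z):
    d=f['R'].T@np.array([(px[0]-f['cx'])/f['fx'],(px[1]-f['cy'])/f['fy'],1]); c=-f['R'].T@f['t']
    return c+d*(z-c[2])/d[2]
def proj(f,X):
    p=f['R']@np.array(X)+f['t']; return np.array([f['fx']*p[0]/p[2]+f['cx'],f['fy']*p[1]/p[2]+f['cy']])
E
python3 - <<'E'
from h import *
print(env.observe())
for n in ['scene','top']:
    f=cam(n); save(f,n+'0.png'); print(n,f['fx'],-f['R'].T@f['t'])
    for l,z in [('axle',.018),('axle_tip',.018),('axle_mid',.018),('roller',.051),('cradle',0),('rack',0),('rack_seat',.115)]:
        for r in env.place_of(l,n)[:3]: print(l,np.round(r['position'],1),round(r['confidence'],2),np.round(onz(f,r['position'],z),4))
E
```

```text
pics
{'time_s': 0.0, 'joint_pos': array([-7.58576015e+01,  2.42846384e+01,  9.34305199e+01, -1.40128505e-04,
        6.23715935e+01, -1.09014742e+00]), 'joint_vel': array([ 0.00716652, -0.04744068,  0.04256136, -0.02474527, -0.00649635,
        0.1052064 ]), 'effort': array([-9.68530330e-04, -5.44640386e+01, -2.73670185e+01,  6.42460235e-02,
        2.27627921e-02, -1.06994216e-04]), 'tool_pos': array([ 0.16409092, -0.60253189,  0.23590568]), 'ee_rot': array([-1.79998474e+02,  8.67384645e-02, -7.47673879e+01]), 'wrist_force': array([ 0.53631173,  0.24872973, -0.5294171 ]), 'ft_torque': array([ 0.02456714, -0.03417565,  0.03461737]), 'grip_width': 0.08745220229479651}
scene 424.8414859989312 [-0.13595581 -1.2005224   0.78586349]
axle [315.3 273.4] 0.82 [ 0.4725 -0.3056  0.018 ]
axle_tip [309.2 251.3] 0.6 [ 0.5213 -0.1896  0.018 ]
axle_mid [309.1 263.8] 0.67 [ 0.4826 -0.2524  0.018 ]
axle_mid [294.7 209.2] 0.56 [0.6315 0.1017 0.018 ]
roller [314.2 305.7] 0.75 [ 0.3664 -0.466   0.051 ]
roller [237.2 216.5] 0.53 [0.3796 0.0883 0.051 ]
rack [238.2 206.1] 0.53 [0.4544 0.2603 0.    ]
rack [308.  252.8] 0.48 [ 0.5282 -0.1722  0.    ]
rack [314.9 272.4] 0.26 [ 0.4885 -0.2795  0.    ]
top 478.4185123632991 [ 0.12040879 -0.17245281  1.67037892]
axle [348.9 255.9] 0.55 [ 0.4657 -0.2959  0.018 ]
axle_tip [322.9 228.2] 0.75 [ 0.518  -0.1745  0.018 ]
axle_mid [337.8 242.9] 0.74 [ 0.4917 -0.2429  0.018 ]
axle_mid [326.4 197.8] 0.44 [ 0.6257 -0.1413  0.018 ]
roller [267.8 224. ] 0.83 [0.4431 0.0048 0.051 ]
roller [382.2 296.2] 0.58 [ 0.3805 -0.4468  0.051 ]
roller [226.8 222.2] 0.48 [0.3889 0.1366 0.051 ]
cradle [269.9 224.4] 0.54 [0.4551 0.003  0.    ]
rack [202.9 189.5] 0.83 [0.4702 0.2797 0.    ]
rack [408.4 238.9] 0.53 [ 0.6148 -0.4655  0.    ]
rack_seat [203.3 177.1] 0.72 [0.4861 0.2675 0.115 ]
rack_seat [265.  164.8] 0.44 [0.6153 0.0954 0.115 ]
```

```bash
python3 - <<'E'
import cv2
a=cv2.imread('pics/top0.png'); cv2.imwrite('pics/top0z.png',cv2.resize(a[120:330,160:440],None,fx=2.8,fy=2.8,interpolation=cv2.INTER_CUBIC))
a=cv2.imread('pics/scene0.png'); cv2.imwrite('pics/scene0z.png',cv2.resize(a[150:340,160:420],None,fx=3,fy=3,interpolation=cv2.INTER_CUBIC))
E
```

```text
(no output)
```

View pics/top0z.png

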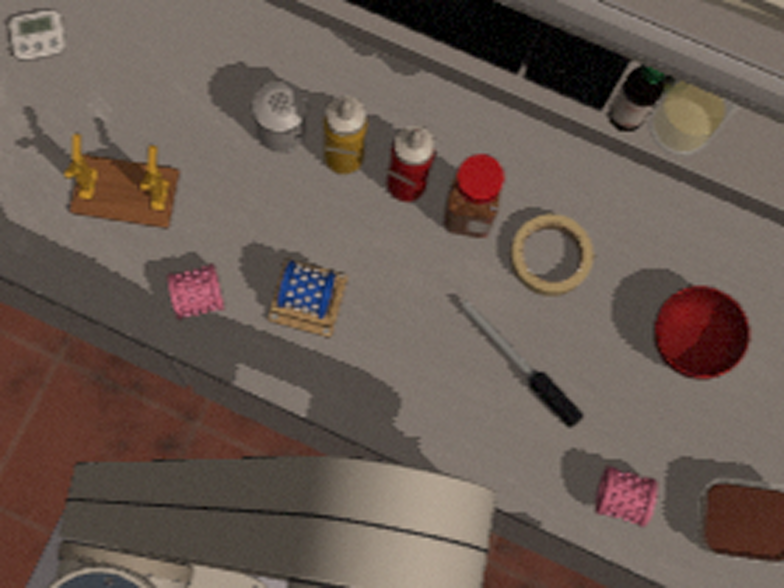

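View pics/scene0z.png

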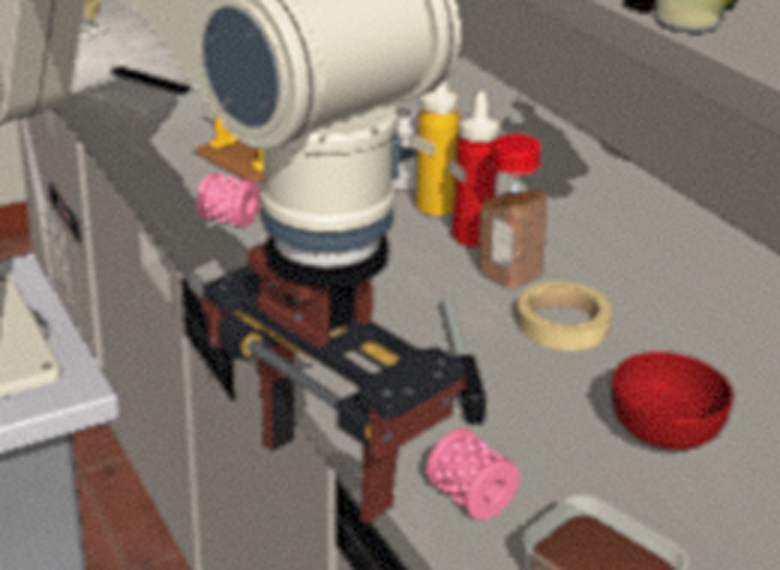

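The top view shows the blue roller and its cradle at zoomed pixel (305,295). The axle's handle is at (555,398) and its tip at (455,297). The rack is at (125,190), and pink look-alikes lie at (195,290) and (628,495). I'll move above the axle and look with the wrist camera.

Call:
jog_arm --deltas '[{"tx": 0.027, "ty": 0.027, "tz": 0.01, "rz": 6}, {"tx": 0.027, "ty": 0.027, "rz": 6}, {"tx": 0.027, "ty": 0.027, "rz": 6}, {"tx": 0.027, "ty": 0.027, "rz": 6}, {"tx": 0.027, "ty": 0.027, "rz": 6}, {"tx": 0.027, "ty": 0.027, "rz": 6}, {"tx": 0.027, "ty": 0.027, "rz": 6}, {"tx": 0.027, "ty": 0.027, "rz": 6}, {"tx": 0.027, "ty": 0.027, "rz": 4}, {"tx": 0.027, "ty": 0.027}]'

```text
invalid input
```

```bash
python3 - <<'E'
from h import *
o=env.observe(); print(o['tool_pos'],o['ee_rot'],o['joint_pos'],o['time_s'])
f=cam('wrist'); save(f,'w1.png'); print(-f['R'].T@f['t'])
for l,z in [('axle',.018),('axle_tip',.018),('axle_mid',.018)]:
    for r in env.place_of(l,'wrist')[:2]: print(l,np.round(r['position'],1),round(r['confidence'],2),np.round(onz(f,r['position'],z),4))
f=cam('top')
for l,z in [('roller',.051),('cradle',0),('rack',0),('rack_seat',.115),('squeeze_mustard',0),('squeeze_chilli',0),('salt_shaker',0),('spice_jar',0),('date_tape',0),('red_bowl',0)]:
    for r in env.place_of(l,'top')[:1]: print(l,np.round(r['position'],1),round(r['confidence'],2),np.round(onz(f,r['position'],z),4))
E
```

```text
[ 0.16418632 -0.60303502  0.23669498] [ 1.79998152e+02 -1.43254209e-03 -7.47694977e+01] [-7.58595884e+01  2.42400386e+01  9.33863576e+01 -2.05487674e-03
  6.23721364e+01 -1.08913782e+00] 0.8
[ 0.24443665 -0.58117839  0.38343437]
roller [228.  227.7] 0.8 [0.3731 0.1242 0.051 ]
cradle [269.1 224.6] 0.58 [0.4532 0.0053 0.    ]
rack [202.2 186. ] 0.57 [0.481  0.2881 0.    ]
rack_seat [200.5 176.8] 0.84 [0.483  0.2767 0.115 ]
squeeze_mustard [282.3 174.2] 0.83 [0.6456 0.0419 0.    ]
squeeze_chilli [303.5 185.2] 0.62 [ 0.6399 -0.0461  0.    ]
salt_shaker [260.8 165.2] 0.77 [0.6439 0.1286 0.    ]
spice_jar [326.7 197.5] 0.85 [ 0.6327 -0.1415  0.    ]
date_tape [355.  213.4] 0.75 [ 0.6211 -0.2576  0.    ]
red_bowl [407.5 238.4] 0.75 [ 0.6152 -0.4619  0.    ]
```

View pics/w1.png

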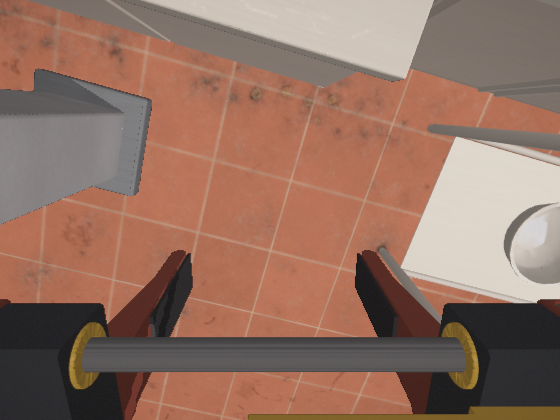

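The wrist picture shows only the floor, because the move was refused. I'll retry with complete rows.

Call:
jog_arm --deltas '[{"tx": 0.027, "ty": 0.027, "tz": 0.01, "rx": 0, "ry": 0, "rz": 6, "jaw": 100}, {"tx": 0.027, "ty": 0.027, "tz": 0, "rx": 0, "ry": 0, "rz": 6, "jaw": 100}]'

```text
time_s: 1.72
tool_pos: [0.2154, -0.5522, 0.2465]
ee_rot: [179.9, -0.1, -62.9]
wrist_force: [0.8, -0.6, -0.0]
grip_width: 0.0881
```

Call:
jog_arm --deltas '[{"tx": 0.028, "ty": 0.028, "tz": 0.01, "rx": 0, "ry": 0, "rz": 6, "jaw": 100}, {"tx": 0.028, "ty": 0.028, "tz": 0, "rx": 0, "ry": 0, "rz": 6, "jaw": 100}, {"tx": 0.028, "ty": 0.028, "tz": 0, "rx": 0, "ry": 0, "rz": 6, "jaw": 100}, {"tx": 0.028, "ty": 0.028, "tz": 0, "rx": 0, "ry": 0, "rz": 6, "jaw": 100}, {"tx": 0.028, "ty": 0.028, "tz": 0, "rx": 0, "ry": 0, "rz": 6, "jaw": 100}, {"tx": 0.028, "ty": 0.028, "tz": 0, "rx": 0, "ry": 0, "rz": 6, "jaw": 100}, {"tx": 0.028, "ty": 0.028, "tz": 0, "rx": 0, "ry": 0, "rz": 4, "jaw": 100}, {"tx": 0.02, "ty": 0.02, "tz": 0, "rx": 0, "ry": 0, "rz": 0, "jaw": 100}]'

```text
time_s: 2.38
tool_pos: [0.4391, -0.3255, 0.2587]
ee_rot: [179.8, -0.4, -20.8]
wrist_force: [0.1, -0.0, -0.2]
grip_width: 0.0879
```

```bash
python3 - <<'E'
from h import *
o=env.observe(); print(o['tool_pos'],o['ee_rot'],o['joint_pos'],o['time_s'])
f=cam('wrist'); save(f,'w2.png'); print(-f['R'].T@f['t'],f['R'])
for l,z in [('axle',.018),('axle_tip',.018)]:
    for r in env.place_of(l,'wrist')[:2]: print(l,np.round(r['position'],1),round(r['confidence'],2),np.round(onz(f,r['position'],z),4))
m=env.outline_of('axle','wrist')
if m:
  print(m[0]['confidence']); cv2.imwrite('pics/w2m.png',m[0]['mask'].astype('uint8')*255)
E
```

```text
[ 0.43913066 -0.32547689  0.25865506] [179.84797655  -0.35641676 -20.81338813] [-3.77703243e+01  1.60042088e+01  1.02481092e+02 -4.73500213e-02
  6.11294488e+01 -1.69337406e+01] 2.3833
[ 0.46890595 -0.24806582  0.40516389] [[ 0.93474182 -0.35528709  0.00536704]
 [-0.34059767 -0.89158643  0.29844071]
 [-0.10124695 -0.28079302 -0.95441308]]
axle_tip [301.5  20.7] 0.68 [ 0.5287 -0.1779  0.018 ]
0.82
```

View pics/w2.png

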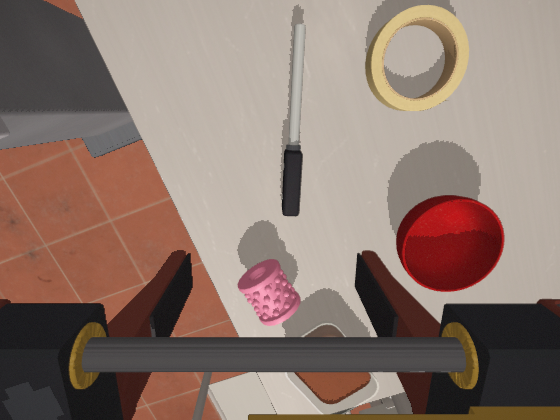

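The wrist view shows the axle clearly: rod tip at about (300,25), handle front at (293,150) and handle end at (291,215).

```bash
python3 - <<'E'
from h import *
f=cam('wrist'); g=f['frame'].astype(int)
# cross-section of rod and handle per row
hand=[];rod=[]
for r in range(28,142,3):
    s=g[r,280:320].sum(1); d=np.abs(s-np.median(g[r,250:275].sum(1)))
    rod.append(r)
dark=(g.sum(2)<170); dark[:, :270]=0; dark[:,310:]=0; dark[:140]=0; dark[222:]=0
n,lab,st,c=cv2.connectedComponentsWithStats(dark.astype('uint8')); i=1+np.argmax(st[1:,4]); print(st[i],c[i])
ys,xs=np.where(lab==i)
rect=cv2.minAreaRect(np.c_[xs,ys].astype('float32')); print(rect)
b=cv2.boxPoints(rect)
for p in b: print(p,onz(f,p,.036).round(4), onz(f,p,.018).round(4))
# model-fit: project axle model
from scipy.optimize import least_squares
m=env.outline_of('axle','wrist')[0]['mask']; cv2.imwrite('pics/w2m.png',m.astype('uint8')*255)
ys,xs=np.where(m); print(xs.min(),xs.max(),ys.min(),ys.max())
def sil(p):
    x,y,a=p; R=np.array([[np.cos(a),-np.sin(a),0],[np.sin(a),np.cos(a),0],[0,0,1]])
    im=np.zeros((420*4,560*4),np.uint8)
    for (x0,x1,h,z) in [(-.076,0,.01,.018),(0,.005,.0085,.0085),(.005,.128,.006,.006)]:
        pts=[]
        if h==z or 1:
            if h==.01: cs=[(s*h,t*z) for s in(-1,1) for t in(-1,1)]
            else: cs=[(h*np.cos(k),h*np.sin(k)) for k in np.linspace(0,6.28,16)]
        for X in(x0,x1):
            for (yy,zz) in cs: pts.append(proj(f,R@np.array([X,yy,zz])+[x,y,.018])*4+1.5)
        cv2.fillConvexPoly(im,cv2.convexHull(np.array(pts,dtype='float32').round().astype(np.int32)),1)
    return cv2.resize(im.astype('float32'),(560,420),interpolation=cv2.INTER_AREA)
mm=cv2.GaussianBlur(m.astype('float32'),(0,0),1.5)
def cost(p): return ((cv2.GaussianBlur(sil([p[0],p[1],p[2]]),(0,0),1.5)-mm)**2).sum()
from scipy.optimize import minimize
r=minimize(cost,[.47,-.294,np.radians(66.5)],method='Nelder-Mead',options=dict(initial_simplex=[[.47,-.294,1.16],[.475,-.294,1.16],[.47,-.299,1.16],[.47,-.294,1.2]],xatol=1e-4,fatol=.1))
print(r.x[:2],np.degrees(r.x[2]),r.fun,m.sum())
x,y,a=r.x
o=f['frame'].copy(); s=sil(r.x)>.5
o[s&~m]=[255,0,0]; o[~s&m]=[0,255,0]; cv2.imwrite('pics/fit.png',cv2.resize(o[0:230,230:370,::-1],None,fx=2.5,fy=2.5))
for d in(-.012,): print(x+d*np.cos(a),y+d*np.sin(a), env.observe()['tool_pos'],env.observe()['ee_rot'])
E
```

```text
[ 283  147   20   67 1130] [292.08938053 179.89646018]
((292.0258483886719, 180.2716522216797), (17.514970779418945, 66.01173400878906), 3.094058036804199)
[281.49963 212.75671] [ 0.4372 -0.3609  0.036 ] [ 0.4357 -0.3663  0.018 ]
[285.06262 146.84122] [ 0.4672 -0.2919  0.036 ] [ 0.4672 -0.294   0.018 ]
[302.55206 147.78659] [ 0.4846 -0.2997  0.036 ] [ 0.4855 -0.3022  0.018 ]
[298.98907 213.70209] [ 0.4556 -0.3693  0.036 ] [ 0.4551 -0.3751  0.018 ]
282 306 21 214
[ 0.47621035 -0.29740166] 66.97649143411044 25.56175994873047 2760
0.47151704344353806 -0.3084457892712937 [ 0.43672021 -0.32836497  0.25829677] [179.81815281  -0.30101602 -21.14799406]
```

View pics/fit.png

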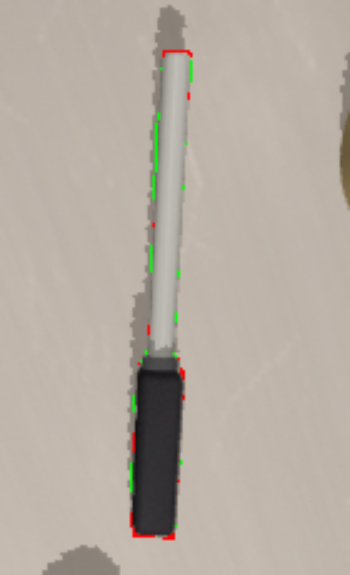

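The axle fit is tight (origin at 0.476, -0.297; yaw 67°). Before grasping I'll survey the roller and rack with the wrist camera.

Call:
jog_arm --deltas '[{"tx": 0.001, "ty": 0.036, "tz": 0, "rx": 0, "ry": 0, "rz": 2, "jaw": 100}, {"tx": 0.001, "ty": 0.036, "tz": 0, "rx": 0, "ry": 0, "rz": 2, "jaw": 100}, {"tx": 0.001, "ty": 0.036, "tz": 0, "rx": 0, "ry": 0, "rz": 2, "jaw": 100}, {"tx": 0.001, "ty": 0.036, "tz": 0, "rx": 0, "ry": 0, "rz": 2, "jaw": 100}, {"tx": 0.001, "ty": 0.036, "tz": 0, "rx": 0, "ry": 0, "rz": 2, "jaw": 100}, {"tx": 0.001, "ty": 0.036, "tz": 0, "rx": 0, "ry": 0, "rz": 2, "jaw": 100}, {"tx": 0.001, "ty": 0.036, "tz": 0, "rx": 0, "ry": 0, "rz": 2, "jaw": 100}, {"tx": 0.001, "ty": 0.036, "tz": 0, "rx": 0, "ry": 0, "rz": 2, "jaw": 100}, {"tx": 0, "ty": 0.036, "tz": 0, "rx": 0, "ry": 0, "rz": 2, "jaw": 100}]'

```text
time_s: 3.43
tool_pos: [0.4386, -0.0106, 0.2588]
ee_rot: [179.6, -0.5, -4.3]
wrist_force: [-0.0, -0.3, -0.6]
grip_width: 0.0876
```

```bash
python3 - <<'E'
from h import *
import pickle
f=cam('wrist');f=cam('wrist'); save(f,'w3.png'); 
m=env.outline_of('roller','wrist'); c=env.outline_of('cradle','wrist'); 
o=env.observe(); print(o['tool_pos'],o['ee_rot'],o['time_s'],-f['R'].T@f['t'])
pickle.dump((f,m,c),open('w3.pkl','wb'))
for l in (m,c):
  for r in l: print(r['confidence'],r['position'],r['mask'].sum())
E
```

```text
[ 0.4388546  -0.01112555  0.25871397] [179.6016627   -0.51502588  -4.2443682 ] 3.6333 [0.44430854 0.07658239 0.40513333]
0.96 [281.0, 181.8] 3324
0.83 [214.2, 54.6] 3987
0.42 [488.8, 233.9] 7617
```

View pics/w3.png

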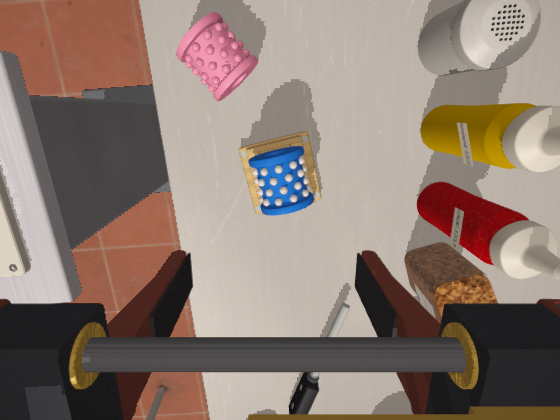

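The blue roller sits in its cradle at about (281,182), with its axis running near-vertical in the image and slightly tilted.

```bash
cat >> h.py <<'E'
def cyl(f,X,a,L=.06,D=.06,S=4):
    R=np.array([[np.cos(a),-np.sin(a),0],[np.sin(a),np.cos(a),0],[0,0,1]])
    pts=[proj(f,R@np.array([x,D/2*np.cos(k),D/2*np.sin(k)])+X)*S+1.5 for x in(-L/2,L/2) for k in np.linspace(0,6.28,60)]
    im=np.zeros((420*S,560*S),np.uint8)
    cv2.fillConvexPoly(im,cv2.convexHull(np.array(pts,dtype='float32').round().astype(np.int32)),1)
    return cv2.resize(im.astype('float32'),(560,420),interpolation=cv2.INTER_AREA)
E
python3 - <<'E'
from h import *
import pickle
from scipy.optimize import minimize
f,ml,c=pickle.load(open('w3.pkl','rb')); m=ml[0]['mask'].astype('uint8')
ct=max(cv2.findContours(m,0,2)[0],key=cv2.contourArea); h=np.zeros_like(m); cv2.fillConvexPoly(h,cv2.convexHull(ct),1)
g=f['frame'].astype(int); blue=((g[...,2]-g[...,0])>60)
h2=np.zeros_like(m); n,lab,st,_=cv2.connectedComponentsWithStats(blue.astype('uint8')); i=1+np.argmax(st[1:,4])
cv2.fillConvexPoly(h2,cv2.convexHull(np.argwhere(lab==i)[:,::-1].astype(np.int32)),1)
for M in(h,h2):
    b=cv2.GaussianBlur(M.astype('float32'),(0,0),1.5)
    cost=lambda p:((cv2.GaussianBlur(cyl(f,np.array([p[0],p[1],.051]),p[2]),(0,0),1.5)-b)**2).sum()
    r=minimize(cost,[.445,.005,1.5],method='Nelder-Mead',options=dict(initial_simplex=[[.445,.005,1.5],[.45,.005,1.5],[.445,.01,1.5],[.445,.005,1.65]],xatol=1e-4,fatol=.05))
    print(r.x[:2],np.degrees(r.x[2]),r.fun,M.sum())
o=f['frame'].copy(); s=cyl(f,np.array([*r.x[:2],.051]),r.x[2])>.5
o[s&(h2==0)]=[255,0,0]; o[~s&(h2>0)]=[0,255,0]
cv2.imwrite('pics/fit2.png',cv2.resize(o[115:230,225:335,::-1],None,fx=5,fy=5,interpolation=cv2.INTER_NEAREST))
E
```

```text
[0.45045149 0.0032522 ] 98.99762279116382 12.59731674194336 3539
[0.45016001 0.00303814] 99.07082991059127 22.068836212158203 3446
```

View pics/fit2.png

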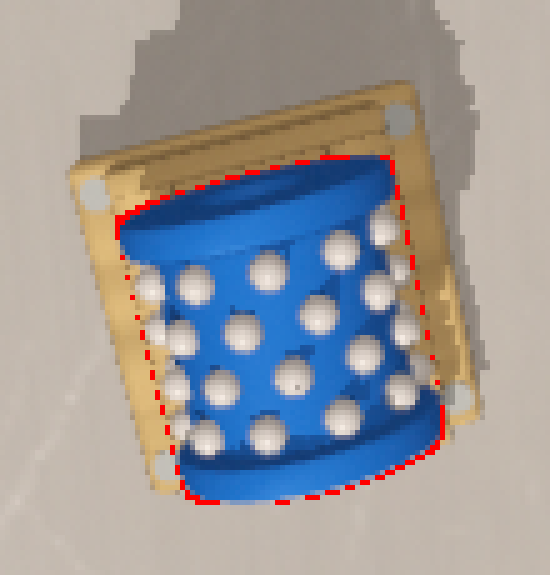

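The roller fit gives a centre of (0.450, 0.003) and yaw 99°. Next is the rack.

Call:
jog_arm --deltas '[{"tx": 0.006, "ty": 0.036, "tz": 0.005, "rx": 0, "ry": 0, "rz": 1, "jaw": 100}, {"tx": 0.006, "ty": 0.036, "tz": 0.005, "rx": 0, "ry": 0, "rz": 1, "jaw": 100}, {"tx": 0.006, "ty": 0.036, "tz": 0.005, "rx": 0, "ry": 0, "rz": 1, "jaw": 100}, {"tx": 0.006, "ty": 0.036, "tz": 0.005, "rx": 0, "ry": 0, "rz": 1, "jaw": 100}, {"tx": 0.006, "ty": 0.036, "tz": 0.005, "rx": 0, "ry": 0, "rz": 0, "jaw": 100}, {"tx": 0.006, "ty": 0.036, "tz": 0, "rx": 0, "ry": 0, "rz": 0, "jaw": 100}, {"tx": 0.003, "ty": 0.036, "tz": 0, "rx": 0, "ry": 0, "rz": 0, "jaw": 100}]'

```text
time_s: 4.22
tool_pos: [0.4828, 0.2302, 0.2852]
ee_rot: [179.4, -0.6, -2.2]
wrist_force: [-0.5, 0.6, 0.3]
grip_width: 0.0875
```

```bash
python3 - <<'E'
from h import *
import pickle
f=cam('wrist');f=cam('wrist'); save(f,'w4.png'); 
m=env.outline_of('rack','wrist'); s=env.place_of('rack_seat','wrist'); p=env.place_of('rack','wrist')
o=env.observe(); print(o['tool_pos'],o['ee_rot'],o['time_s'],-f['R'].T@f['t'])
pickle.dump((f,m),open('w4.pkl','wb'))
for r in s: print(r['confidence'],r['position'],onz(f,r['position'],.115))
for r in p: print(r['confidence'],r['position'],onz(f,r['position'],.0))
E
```

```text
[0.48147986 0.22875726 0.28446181] [179.31981652  -0.48925151  -2.03249624] 4.4667 [0.48661385 0.31840777 0.43166204]
0.84 [262.9, 156.9] [0.47867227 0.27426887 0.115     ]
0.9 [263.6, 142.2] [0.47752871 0.27676119 0.        ]
```

View pics/w4.png

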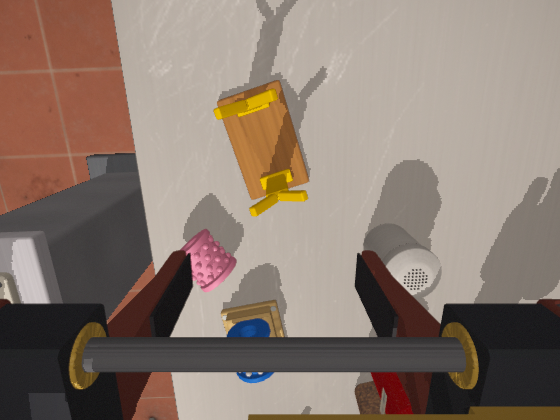

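```bash
python3 - <<'E'
import cv2
a=cv2.imread('pics/w4.png'); cv2.imwrite('pics/w4z.png',cv2.resize(a[70:225,200:320],None,fx=5,fy=3.8,interpolation=cv2.INTER_CUBIC))
E
```

```text
(no output)
```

View pics/w4z.png

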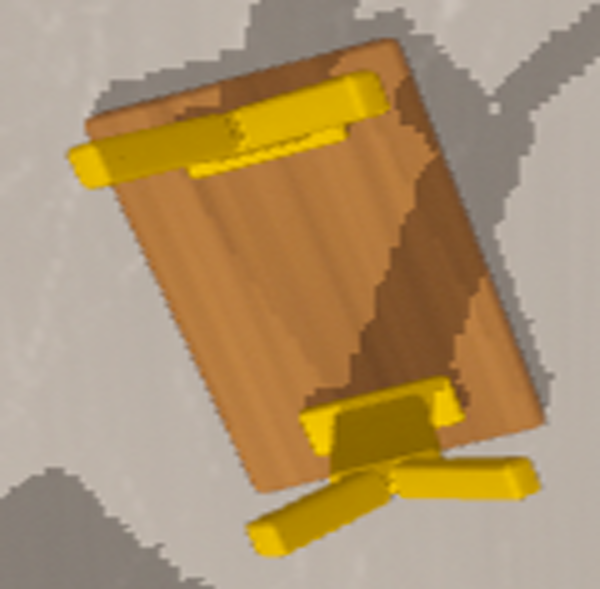

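```bash
python3 - <<'E'
from h import *
import pickle
from scipy.optimize import least_squares,minimize
f,ml=pickle.load(open('w4.pkl','rb'))
P=[(217.6,102.9),(279.6,80.5),(309,180.5),(252.4,199.5)]
W=[onz(f,p,.012) for p in P]; print(np.round(W,4)); 
print([np.linalg.norm(W[i]-W[i-1]).round(4) for i in range(4)], np.mean(W,0))
# fit rect: order: far-left(+x_r, y+?) 
M=np.array([(65,40),(65,-40),(-65,-40),(-65,40)])/1000
def res(p):
    c,s=np.cos(p[2]),np.sin(p[2])
    return np.concatenate([proj(f,[p[0]+c*u-s*v,p[1]+s*u+c*v,.012])-q for (u,v),q in zip(M,P)])
r=least_squares(res,[.478,.275,1.75]); print(r.x,np.degrees(r.x[2]),r.fun.round(1))
# silhouette check w/ base + V arms
x,y,a=r.x;c,s=np.cos(a),np.sin(a)
o=cv2.resize(f['frame'],None,fx=4,fy=4)[:,:,::-1].copy()
def dr(u,v,z,col):
    q=proj(f,[x+c*u-s*v,y+s*u+c*v,z])*4+1.5; cv2.circle(o,tuple(int(k) for k in q.round()),2,col,-1)
for u in(-.052,-.042,.042,.052):
    for v in(-.023,.023): dr(u,v,.133,(255,0,0))
    dr(u,0,.1057,(255,0,255))
dr(0,0,.115,(0,255,0))
for u in(-.065,.065):
  for v in(-.04,.04): dr(u,v,.012,(0,255,0)); dr(u,v,0,(255,255,255))
cv2.imwrite('pics/fit3.png',o[270:900,800:1290])
E
```

```text
[[0.4252 0.3259 0.012 ]
 [0.4997 0.3481 0.012 ]
 [0.5336 0.2276 0.012 ]
 [0.4599 0.2054 0.012 ]]
[np.float64(0.1254), np.float64(0.0778), np.float64(0.1251), np.float64(0.077)] [0.47960268 0.27674896 0.012     ]
[0.47968784 0.2763072  1.85236411] 106.13264585387483 [-1.8 -1.5  0.3 -1.6  2.   2.  -0.3  2. ]
```

View pics/fit3.png

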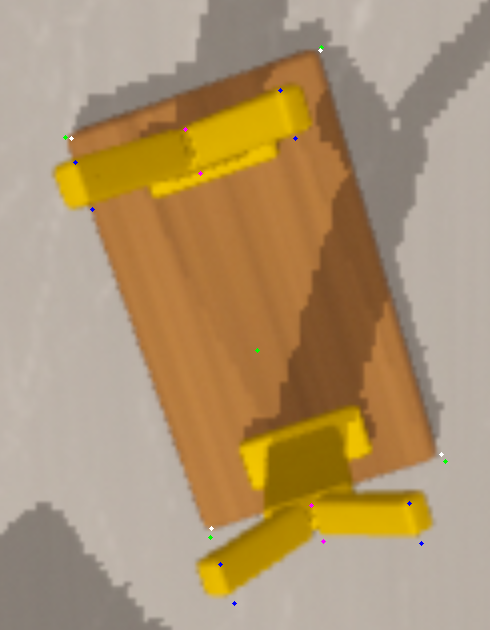

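The rack fit gives a seat of about (0.479, 0.2755) and yaw 106°. I'll go back to the axle.

Call:
jog_arm --deltas '[{"tx": -0.001, "ty": -0.038, "tz": 0, "rx": 0, "ry": 0, "rz": -1.5, "jaw": 100}, {"tx": -0.001, "ty": -0.038, "tz": 0, "rx": 0, "ry": 0, "rz": -1.5, "jaw": 100}, {"tx": -0.001, "ty": -0.038, "tz": 0, "rx": 0, "ry": 0, "rz": -1.5, "jaw": 100}, {"tx": -0.001, "ty": -0.038, "tz": 0, "rx": 0, "ry": 0, "rz": -1.5, "jaw": 100}, {"tx": -0.001, "ty": -0.038, "tz": 0, "rx": 0, "ry": 0, "rz": -1.5, "jaw": 100}, {"tx": -0.001, "ty": -0.038, "tz": 0, "rx": 0, "ry": 0, "rz": -1.5, "jaw": 100}, {"tx": -0.001, "ty": -0.038, "tz": 0, "rx": 0, "ry": 0, "rz": -1.5, "jaw": 100}, {"tx": -0.001, "ty": -0.038, "tz": 0, "rx": 0, "ry": 0, "rz": -1.5, "jaw": 100}, {"tx": -0.001, "ty": -0.038, "tz": 0, "rx": 0, "ry": 0, "rz": -1.5, "jaw": 100}, {"tx": -0.001, "ty": -0.038, "tz": 0, "rx": 0, "ry": 0, "rz": -1.5, "jaw": 100}]'

```text
time_s: 5.3
tool_pos: [0.4611, -0.1801, 0.2847]
ee_rot: [179.2, -0.5, -18.8]
wrist_force: [2.0, 0.5, -0.6]
grip_width: 0.0876
```

Call:
jog_arm --deltas '[{"tx": 0, "ty": -0.038, "tz": 0, "rx": 0, "ry": 0, "rz": -1.5, "jaw": 100}, {"tx": 0, "ty": -0.038, "tz": 0, "rx": 0, "ry": 0, "rz": -1.5, "jaw": 100}, {"tx": 0, "ty": -0.038, "tz": -0.01, "rx": 0, "ry": 0, "rz": -1.5, "jaw": 100}, {"tx": 0, "ty": -0.03, "tz": -0.02, "rx": 0, "ry": 0, "rz": -1.5, "jaw": 100}]'

```text
time_s: 5.63
tool_pos: [0.4529, -0.3397, 0.2589]
ee_rot: [179.0, -0.9, -26.0]
wrist_force: [0.6, 0.4, -0.0]
grip_width: 0.088
```

Call:
jog_arm --deltas '[{"tx": 0.012, "ty": 0.02, "tz": -0.03, "rx": 1.3, "ry": 0.4, "rz": 2, "jaw": 100}, {"tx": 0.004, "ty": 0.008, "tz": -0.035, "rx": 0, "ry": 0, "rz": 1, "jaw": 100}, {"tx": 0, "ty": 0, "tz": -0.035, "rx": 0, "ry": 0, "rz": 0, "jaw": 100}, {"tx": 0, "ty": 0, "tz": -0.02, "rx": 0, "ry": 0, "rz": 0, "jaw": 100}, {"tx": 0, "ty": 0, "tz": 0, "rx": 0, "ry": 0, "rz": 0, "jaw": 100}, {"tx": 0, "ty": 0, "tz": 0, "rx": 0, "ry": 0, "rz": 0, "jaw": 100}]'

```text
time_s: 6.13
tool_pos: [0.4548, -0.3299, 0.1332]
ee_rot: [179.9, 0.0, -24.8]
wrist_force: [-0.0, -0.1, -0.2]
grip_width: 0.088
```

Call:
jog_arm --deltas '[{"tx": 0.015, "ty": 0.019, "tz": -0.02, "rx": 0, "ry": 0, "rz": 1.8, "jaw": 100}, {"tx": 0, "ty": 0, "tz": -0.02, "rx": 0, "ry": 0, "rz": 0, "jaw": 100}, {"tx": 0, "ty": 0, "tz": 0, "rx": 0, "ry": 0, "rz": 0, "jaw": 100}, {"tx": 0, "ty": 0, "tz": 0, "rx": 0, "ry": 0, "rz": 0, "jaw": 100}]'

```text
time_s: 6.47
tool_pos: [0.4694, -0.3162, 0.0987]
ee_rot: [179.8, -0.4, -23.4]
wrist_force: [-0.4, 0.8, 0.1]
grip_width: 0.0876
```

Call:
jog_arm --deltas '[{"tx": 0.001, "ty": 0.007, "tz": -0.02, "rx": 0.3, "ry": 0.3, "rz": 0.4, "jaw": 60}, {"tx": 0, "ty": 0, "tz": -0.025, "rx": 0, "ry": 0, "rz": 0, "jaw": 60}, {"tx": 0, "ty": 0, "tz": -0.02, "rx": 0, "ry": 0, "rz": 0, "jaw": 60}, {"tx": 0, "ty": 0, "tz": 0, "rx": 0, "ry": 0, "rz": 0, "jaw": 60}, {"tx": 0, "ty": 0, "tz": 0, "rx": 0, "ry": 0, "rz": 0, "jaw": 60}]'

```text
time_s: 6.88
tool_pos: [0.4745, -0.3158, 0.0436]
ee_rot: [179.7, -0.9, -23.2]
wrist_force: [-0.2, 0.1, 0.8]
grip_width: 0.0579
```

```bash
python3 - <<'E'
from h import *
f=cam('wrist'); save(f,'w5.png'); o=env.observe(); print(o['tool_pos'],o['ee_rot'],o['time_s'])
E
```

```text
[ 0.47456125 -0.31582301  0.04381157] [179.73960927  -0.90493477 -23.19911532] 6.9333
```

View pics/w5.png

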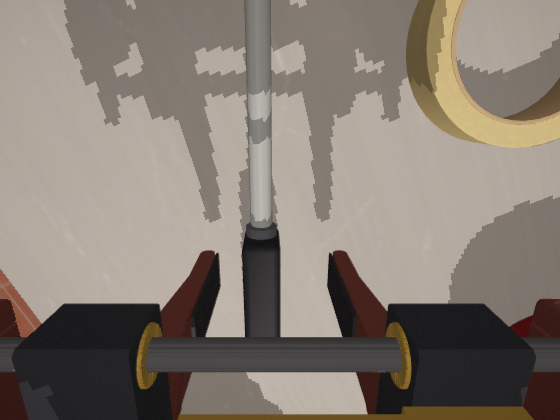

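The handle lies between the fingers at column 262, against a midpoint of about 272, so I'll shift and go down.

Call:
jog_arm --deltas '[{"tx": -0.005, "ty": 0.006, "tz": -0.01, "rx": 0.3, "ry": 0.9, "rz": 0.2, "jaw": 60}, {"tx": 0, "ty": 0, "tz": -0.01, "rx": 0, "ry": 0, "rz": 0, "jaw": 60}, {"tx": 0, "ty": 0, "tz": 0, "rx": 0, "ry": 0, "rz": 0, "jaw": 60}, {"tx": 0, "ty": 0, "tz": 0, "rx": 0, "ry": 0, "rz": 0, "jaw": 60}]'

```text
time_s: 7.27
tool_pos: [0.4712, -0.3114, 0.0273]
ee_rot: [179.6, -0.3, -23.0]
wrist_force: [1.2, -1.0, 0.1]
grip_width: 0.0529
```

Call:
jog_arm --deltas '[{"tx": -0.001, "ty": 0.002, "tz": -0.009, "rx": 0.4, "ry": 0.3, "rz": 0, "jaw": 60}, {"tx": 0, "ty": 0, "tz": 0, "rx": 0, "ry": 0, "rz": 0, "jaw": 60}, {"tx": 0, "ty": 0, "tz": 0, "rx": 0, "ry": 0, "rz": 0, "jaw": 60}]'

```text
time_s: 7.52
tool_pos: [0.4705, -0.3094, 0.0178]
ee_rot: [179.8, 0.2, -23.0]
wrist_force: [0.4, 0.4, 0.3]
grip_width: 0.0526
```

Exactly on target, so I'll close.

Call:
jog_arm --deltas '[{"tx": 0, "ty": 0, "tz": 0, "rx": 0, "ry": 0, "rz": 0, "jaw": 0}, {"tx": 0, "ty": 0, "tz": 0, "rx": 0, "ry": 0, "rz": 0, "jaw": 0}, {"tx": 0, "ty": 0, "tz": 0, "rx": 0, "ry": 0, "rz": 0, "jaw": 0}, {"tx": 0, "ty": 0, "tz": 0, "rx": 0, "ry": 0, "rz": 0, "jaw": 0}, {"tx": 0, "ty": 0, "tz": 0, "rx": 0, "ry": 0, "rz": 0, "jaw": 0}]'

```text
time_s: 7.93
tool_pos: [0.4705, -0.3094, 0.0177]
ee_rot: [179.8, 0.2, -23.0]
wrist_force: [0.7, -0.5, -0.7]
grip_width: 0.0229
```

Call:
jog_arm --deltas '[{"tx": 0, "ty": 0, "tz": 0.01, "rx": 0, "ry": 0, "rz": 0, "jaw": 0}, {"tx": 0, "ty": 0, "tz": 0.025, "rx": 0, "ry": 0, "rz": 0, "jaw": 0}, {"tx": 0, "ty": 0, "tz": 0.02, "rx": 0, "ry": 0, "rz": 3, "jaw": 0}, {"tx": 0, "ty": 0, "tz": 0, "rx": 0, "ry": 0, "rz": 4, "jaw": 0}, {"tx": 0, "ty": 0.01, "tz": 0, "rx": 0, "ry": 0, "rz": 5, "jaw": 0}, {"tx": 0, "ty": 0.015, "tz": 0, "rx": 0, "ry": 0, "rz": 5, "jaw": 0}, {"tx": 0, "ty": 0.015, "tz": 0, "rx": 0, "ry": 0, "rz": 5, "jaw": 0}, {"tx": 0, "ty": 0.015, "tz": 0, "rx": 0, "ry": 0, "rz": 5, "jaw": 0}, {"tx": 0, "ty": 0.01, "tz": 0, "rx": 0, "ry": 0, "rz": 3, "jaw": 0}, {"tx": 0, "ty": 0, "tz": 0, "rx": 0, "ry": 0, "rz": 0, "jaw": 0}]'

```text
time_s: 8.77
tool_pos: [0.4703, -0.2429, 0.0817]
ee_rot: [179.7, 0.0, 8.3]
wrist_force: [0.1, 0.3, -1.7]
grip_width: 0.0197
```

```bash
python3 - <<'E'
from h import *
f=cam('wrist'); save(f,'w6.png'); o=env.observe(); print(o['tool_pos'],o['ee_rot'],o['time_s'],o['grip_width'],o['wrist_force'],o['ft_torque'])
f=cam('top'); save(f,'t6.png'); f=cam('scene'); save(f,'s6.png')
E
```

```text
[ 0.47067109 -0.24377445  0.08185859] [ 1.79620334e+02 -1.98670434e-03  8.15645572e+00] 8.8167 0.01970240894028171 [-0.03139909 -0.83707999 -0.65903849] [ 0.01775501 -0.06050809 -0.00321901]
```

View pics/w6.png

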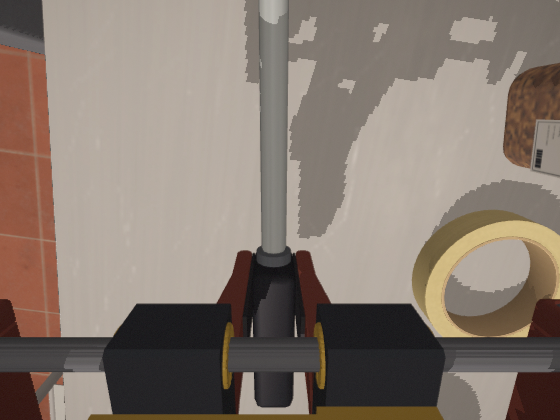

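View pics/s6.png

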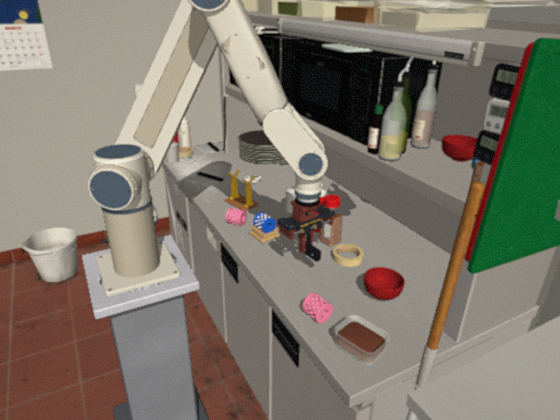

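The grasp is good: grip width 19.7 mm, rod straight ahead at column 273. I'll move to the pre-insertion pose.

Call:
jog_arm --deltas '[{"tx": 0.005, "ty": 0.02, "tz": -0.013, "rx": 0.2, "ry": 0, "rz": 0.8, "jaw": 0}, {"tx": 0.003, "ty": 0.015, "tz": -0.008, "rx": 0, "ry": 0, "rz": 0, "jaw": 0}, {"tx": 0, "ty": 0, "tz": 0, "rx": 0, "ry": 0, "rz": 0, "jaw": 0}, {"tx": 0, "ty": 0, "tz": 0, "rx": 0, "ry": 0, "rz": 0, "jaw": 0}]'

```text
time_s: 9.25
tool_pos: [0.4809, -0.213, 0.0613]
ee_rot: [179.6, -0.3, 8.3]
wrist_force: [0.4, -0.7, -1.4]
grip_width: 0.0198
```

Call:
jog_arm --deltas '[{"tx": 0.001, "ty": 0.02, "tz": -0.011, "rx": 0.3, "ry": 0.3, "rz": 0.7, "jaw": 0}, {"tx": 0, "ty": 0, "tz": 0, "rx": 0, "ry": 0, "rz": 0, "jaw": 0}, {"tx": 0, "ty": 0, "tz": 0, "rx": 0, "ry": 0, "rz": 0, "jaw": 0}]'

```text
time_s: 9.5
tool_pos: [0.4832, -0.1959, 0.0512]
ee_rot: [179.9, -0.1, 8.8]
wrist_force: [0.3, -0.6, -0.3]
grip_width: 0.0197
```

```bash
python3 - <<'E'
from h import *
o=env.observe(); print(o['tool_pos'],o['ee_rot'],o['time_s'],o['grip_width'],o['wrist_force'])
for n in['top','scene']:
    f=cam(n); save(f,n+'7.png')
    tp=env.place_of('axle_tip',n); r=env.place_of('roller',n)
    for q in tp[:2]: print(n,'tip',q['confidence'],np.round(q['position'],1),onz(f,q['position'],.051))
    for q in r[:2]: print(n,'rol',q['confidence'],np.round(q['position'],1),onz(f,q['position'],.051))
    d=np.array([-.156,.988,0]); R=np.array([.4503,.0031,.051])
    print('pred tip',proj(f,R-d*.055),'roller',proj(f,R))
    p=proj(f,R-d*.03).astype(int)
    c=f['frame'][p[1]-40:p[1]+40,p[0]-50:p[0]+50,::-1]; cv2.imwrite(f'pics/{n}7z.png',cv2.resize(c,None,fx=6,fy=6,interpolation=cv2.INTER_CUBIC))
E
```

```text
[ 0.48315067 -0.19589247  0.0511671 ] [ 1.79863726e+02 -1.20963633e-01  8.82556412e+00] 9.5 0.019719160504408986 [ 0.27050564 -0.60054004 -0.27251597]
top rol 0.72 [381.2 297.1] [ 0.37637037 -0.44491913  0.051     ]
pred tip [284.38892669 226.63467896] roller [269.13605233 222.3744176 ]
scene rol 0.76 [313.8 306.8] [ 0.3630825  -0.46926393  0.051     ]
scene rol 0.74 [263.4 222.8] [0.44465546 0.00219902 0.051     ]
pred tip [273.74165473 228.5200098 ] roller [264.70664418 222.35313656]
```

View pics/top7z.png

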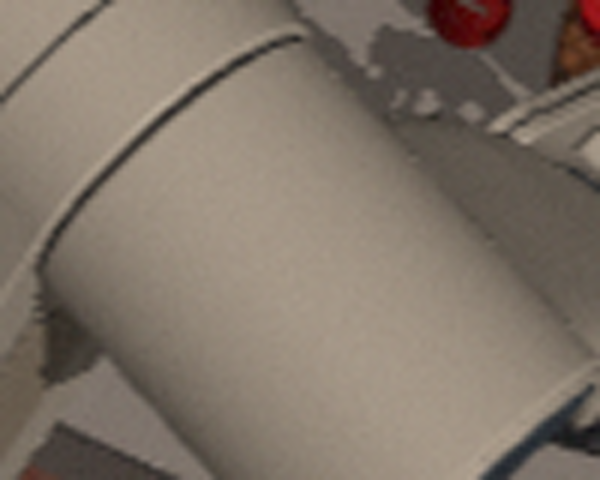

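View pics/scene7z.png

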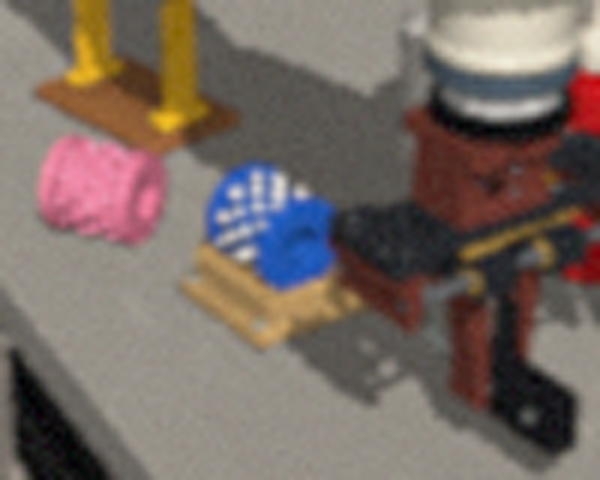

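The arm blocks both cameras' view of the gap. By arm position I'm 1.5 mm off the bore line, so I'll correct that and advance in small steps, watching the force.

Call:
jog_arm --deltas '[{"tx": -0.004, "ty": 0.015, "tz": 0, "rx": 0, "ry": 0, "rz": 0.2, "jaw": 0}, {"tx": 0, "ty": 0, "tz": 0, "rx": 0, "ry": 0, "rz": 0, "jaw": 0}, {"tx": 0, "ty": 0, "tz": 0, "rx": 0, "ry": 0, "rz": 0, "jaw": 0}]'

```text
time_s: 10.05
tool_pos: [0.4786, -0.1804, 0.0517]
ee_rot: [179.8, -0.2, 8.9]
wrist_force: [0.2, -0.8, -1.2]
grip_width: 0.0199
```

Call:
jog_arm --deltas '[{"tx": -0.001, "ty": 0.01, "tz": -0.001, "rx": 0.1, "ry": 0.1, "rz": 0.1, "jaw": 0}, {"tx": -0.001, "ty": 0.008, "tz": 0, "rx": 0, "ry": 0, "rz": 0, "jaw": 0}, {"tx": 0, "ty": 0, "tz": 0, "rx": 0, "ry": 0, "rz": 0, "jaw": 0}, {"tx": 0, "ty": 0, "tz": 0, "rx": 0, "ry": 0, "rz": 0, "jaw": 0}]'

```text
time_s: 10.38
tool_pos: [0.4763, -0.1601, 0.0508]
ee_rot: [180.0, -0.1, 9.1]
wrist_force: [0.0, 0.3, -0.5]
grip_width: 0.0203
```

Call:
jog_arm --deltas '[{"tx": -0.002, "ty": 0.012, "tz": 0, "rx": 0, "ry": 0, "rz": 0, "jaw": 0}, {"tx": -0.002, "ty": 0.012, "tz": 0, "rx": 0, "ry": 0, "rz": 0, "jaw": 0}, {"tx": 0, "ty": 0, "tz": 0, "rx": 0, "ry": 0, "rz": 0, "jaw": 0}, {"tx": 0, "ty": 0, "tz": 0, "rx": 0, "ry": 0, "rz": 0, "jaw": 0}]'

```text
time_s: 10.72
tool_pos: [0.4718, -0.1333, 0.0507]
ee_rot: [180.0, -0.1, 9.1]
wrist_force: [0.1, 0.2, -1.5]
grip_width: 0.0195
```

```bash
python3 - <<'E'
from h import *
o=env.observe(); print(o['tool_pos'],o['ee_rot'],o['time_s'],o['grip_width'],o['wrist_force'])
f=cam('wrist'); save(f,'w8.png')
R=np.array([.4503,.0031,.051])
f=cam('scene'); p=proj(f,R).astype(int)
cv2.imwrite('pics/s8z.png',cv2.resize(f['frame'][p[1]-40:p[1]+40,p[0]-50:p[0]+50,::-1],None,fx=6,fy=6,interpolation=cv2.INTER_CUBIC))
E
```

```text
[ 0.47184432 -0.13329082  0.05074828] [ 1.79975989e+02 -6.66651128e-02  9.11143554e+00] 10.7167 0.01946911412972361 [ 0.07899697  0.15056756 -1.48604332]
```

View pics/w8.png

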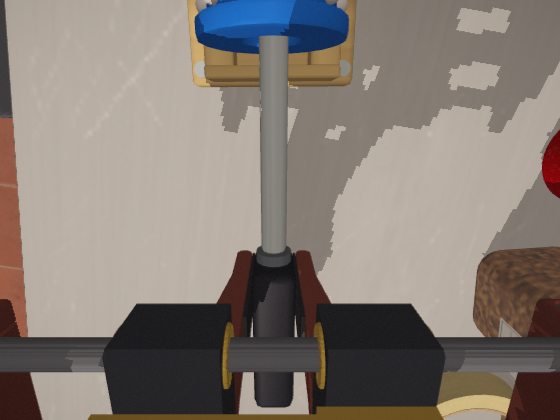

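View pics/s8z.png

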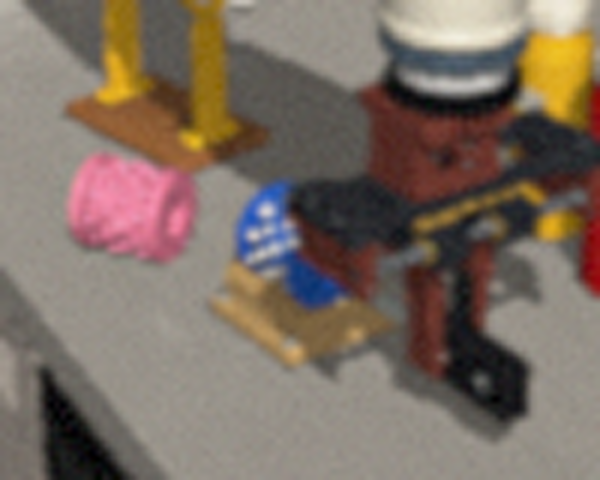

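The rod is inside the bore and centred laterally (rod at column 273, roller middle at about 272). I'll advance to full depth.

Call:
jog_arm --deltas '[{"tx": -0.002, "ty": 0.012, "tz": 0, "rx": 0, "ry": 0, "rz": 0, "jaw": 0}, {"tx": -0.002, "ty": 0.012, "tz": 0, "rx": 0, "ry": 0, "rz": 0, "jaw": 0}, {"tx": -0.002, "ty": 0.012, "tz": 0, "rx": 0, "ry": 0, "rz": 0, "jaw": 0}, {"tx": -0.002, "ty": 0.012, "tz": 0, "rx": 0, "ry": 0, "rz": 0, "jaw": 0}, {"tx": 0, "ty": 0, "tz": 0, "rx": 0, "ry": 0, "rz": 0, "jaw": 0}, {"tx": 0, "ty": 0, "tz": 0, "rx": 0, "ry": 0, "rz": 0, "jaw": 0}]'

```text
time_s: 11.32
tool_pos: [0.4629, -0.0816, 0.0508]
ee_rot: [180.0, -0.1, 9.0]
wrist_force: [-0.5, -0.7, -0.4]
grip_width: 0.0198
```

Call:
jog_arm --deltas '[{"tx": -0.001, "ty": 0.01, "tz": 0, "rx": 0, "ry": 0, "rz": 0, "jaw": 0}, {"tx": 0, "ty": 0, "tz": 0, "rx": 0, "ry": 0, "rz": 0, "jaw": 0}, {"tx": 0, "ty": 0, "tz": 0, "rx": 0, "ry": 0, "rz": 0, "jaw": 0}]'

```text
time_s: 11.57
tool_pos: [0.462, -0.0707, 0.0509]
ee_rot: [180.0, -0.1, 9.0]
wrist_force: [-0.0, -0.2, -1.4]
grip_width: 0.0197
```

```bash
python3 - <<'E'
from h import *
o=env.observe(); print(o['tool_pos'],o['ee_rot'],o['time_s'],o['grip_width'],o['wrist_force'])
f=cam('wrist'); save(f,'w9.png')
p=o['tool_pos'].copy(); a=np.radians(99.1); d=np.array([np.cos(a),np.sin(a),0]); p[2]+=.0003
org=p+d*.0133
for x in [0,.005,.032,.062,.092]: print(x,proj(f,org+d*x), proj(f,org+d*x+[0,0,.024]))
E
```

```text
[ 0.4620453  -0.07067074  0.05088046] [ 1.79954941e+02 -1.11600272e-01  8.97671772e+00] 11.5667 0.01973583253475224 [-0.03388742 -0.21387409 -1.44354004]
0 [270.32096745 259.82265267] [269.88412282 284.86204817]
0.005 [270.26993027 250.19835927] [269.81969757 273.88561802]
0.032 [269.97698344 194.95615351] [269.44597519 210.21279785]
0.062 [269.61270724 126.26306865] [268.97171249 129.41045598]
0.092 [269.19969057  48.3787919 ] [268.42076302  35.54263223]
```

View pics/w9.png

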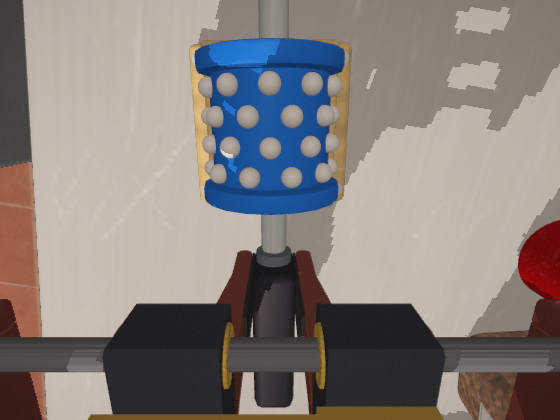

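The roller sits at the right place on the rod: its near face is at row 213, against a predicted 210–214. Now I'll lift slowly.

Call:
jog_arm --deltas '[{"tx": 0, "ty": 0, "tz": 0.004, "rx": 0, "ry": 0, "rz": 0, "jaw": 0}, {"tx": 0, "ty": 0, "tz": 0.004, "rx": 0, "ry": 0, "rz": 0, "jaw": 0}, {"tx": 0, "ty": 0, "tz": 0.004, "rx": 0, "ry": 0, "rz": 0, "jaw": 0}, {"tx": 0, "ty": 0, "tz": 0.004, "rx": 0, "ry": 0, "rz": 0, "jaw": 0}, {"tx": 0, "ty": 0, "tz": 0, "rx": 0, "ry": 0, "rz": 0, "jaw": 0}, {"tx": 0, "ty": 0, "tz": 0, "rx": 0, "ry": 0, "rz": 0, "jaw": 0}]'

```text
time_s: 12.12
tool_pos: [0.462, -0.0719, 0.0685]
ee_rot: [179.9, -0.1, 8.9]
wrist_force: [0.2, 0.2, -3.0]
grip_width: 0.0202
```

```bash
python3 - <<'E'
from h import *
o=env.observe(); print(o['tool_pos'],o['ee_rot'],o['time_s'],o['grip_width'],o['wrist_force'],o['ft_torque'])
f=cam('wrist'); save(f,'w10.png')
R=np.array([.4503,.0031,.051])
f=cam('scene'); p=proj(f,R).astype(int)
cv2.imwrite('pics/s10z.png',cv2.resize(f['frame'][p[1]-40:p[1]+40,p[0]-50:p[0]+50,::-1],None,fx=6,fy=6,interpolation=cv2.INTER_CUBIC))
E
```

```text
[ 0.46196568 -0.07194692  0.06853252] [ 1.79942990e+02 -9.85298257e-02  8.87488411e+00] 12.1167 0.020174959006878643 [ 0.15101827  0.15738463 -3.01800129] [-0.14404436 -0.08993053 -0.00606088]
```

View pics/w10.png

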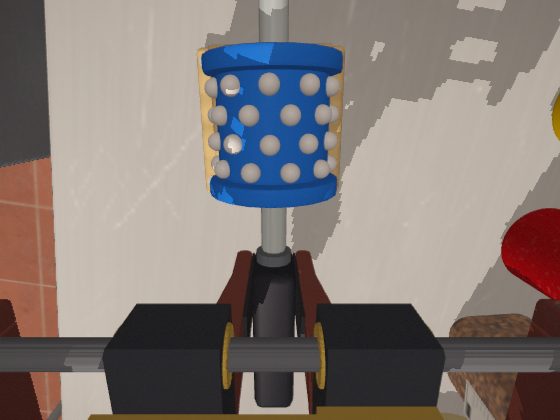

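View pics/s10z.png

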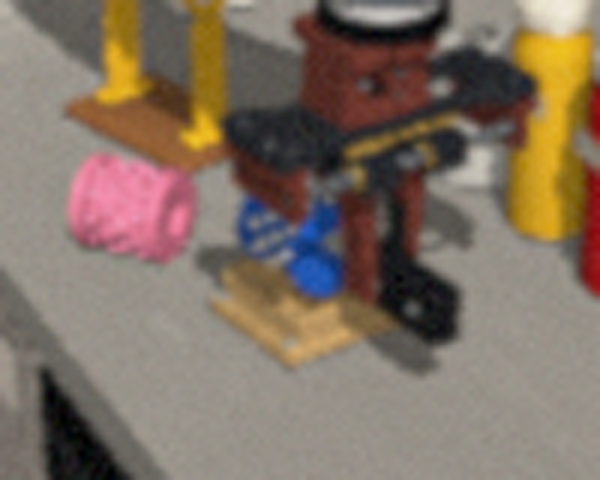

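The roller is lifted off the cradle (3 N load) and hangs level at the same place on the rod. I'll continue up.

Call:
jog_arm --deltas '[{"tx": 0, "ty": 0, "tz": 0.008, "rx": 0, "ry": 0, "rz": 0, "jaw": 0}, {"tx": 0, "ty": 0, "tz": 0.012, "rx": 0, "ry": 0, "rz": 0, "jaw": 0}, {"tx": 0, "ty": 0, "tz": 0.014, "rx": 0, "ry": 0, "rz": 0, "jaw": 0}, {"tx": 0, "ty": 0, "tz": 0.014, "rx": 0, "ry": 0, "rz": 0, "jaw": 0}, {"tx": 0, "ty": 0, "tz": 0.014, "rx": 0, "ry": 0, "rz": 0, "jaw": 0}, {"tx": 0, "ty": 0, "tz": 0.014, "rx": 0, "ry": 0, "rz": 0, "jaw": 0}, {"tx": 0, "ty": 0, "tz": 0.01, "rx": 0, "ry": 0, "rz": 0, "jaw": 0}, {"tx": 0, "ty": 0, "tz": 0.006, "rx": 0, "ry": 0, "rz": 0, "jaw": 0}, {"tx": 0, "ty": 0, "tz": 0, "rx": 0, "ry": 0, "rz": 0, "jaw": 0}, {"tx": 0, "ty": 0, "tz": 0, "rx": 0, "ry": 0, "rz": 0, "jaw": 0}]'

```text
time_s: 13.05
tool_pos: [0.4589, -0.0714, 0.1661]
ee_rot: [-180.0, 0.2, 8.9]
wrist_force: [0.9, 0.1, -2.9]
grip_width: 0.0198
```

```bash
python3 - <<'E'
from h import *
o=env.observe(); print(o['tool_pos'],o['ee_rot'],o['time_s'],o['grip_width'],o['wrist_force'],o['ft_torque'])
f=cam('wrist'); save(f,'w11.png')
E
```

```text
[ 0.45891846 -0.07138282  0.16610585] [-179.97114636    0.18374997    8.89402002] 13.05 0.019762707888066475 [ 0.91542994  0.13170273 -2.90335311] [-0.21062872 -0.11334815  0.03188186]
```

View pics/w11.png

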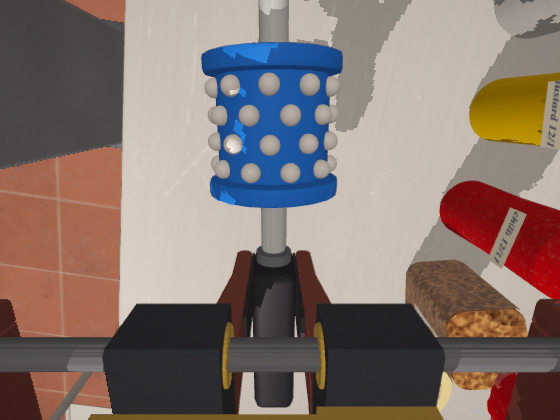

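Call:
jog_arm --deltas '[{"tx": 0.001, "ty": 0.006, "tz": 0.01, "rx": 0, "ry": 0, "rz": 0, "jaw": 0}, {"tx": 0.002, "ty": 0.012, "tz": 0.01, "rx": 0, "ry": 0, "rz": 0.7, "jaw": 0}, {"tx": 0.003, "ty": 0.018, "tz": 0.005, "rx": 0, "ry": 0, "rz": 1, "jaw": 0}, {"tx": 0.003, "ty": 0.02, "tz": 0, "rx": 0, "ry": 0, "rz": 1, "jaw": 0}, {"tx": 0.003, "ty": 0.02, "tz": 0, "rx": 0, "ry": 0, "rz": 1, "jaw": 0}, {"tx": 0.003, "ty": 0.02, "tz": 0, "rx": 0, "ry": 0, "rz": 1, "jaw": 0}, {"tx": 0.003, "ty": 0.02, "tz": 0, "rx": 0, "ry": 0, "rz": 1, "jaw": 0}, {"tx": 0.003, "ty": 0.02, "tz": 0, "rx": 0, "ry": 0, "rz": 0.5, "jaw": 0}, {"tx": 0.003, "ty": 0.014, "tz": 0, "rx": 0, "ry": 0, "rz": 0, "jaw": 0}, {"tx": 0.001, "ty": 0.006, "tz": 0, "rx": 0, "ry": 0, "rz": 0, "jaw": 0}]'

```text
time_s: 13.93
tool_pos: [0.4808, 0.0936, 0.1912]
ee_rot: [-179.8, 0.8, 15.1]
wrist_force: [1.1, -0.2, -3.8]
grip_width: 0.02
```

Call:
jog_arm --deltas '[{"tx": 0.003, "ty": 0.014, "tz": 0, "rx": 0, "ry": -0.3, "rz": 0.3, "jaw": 0}, {"tx": 0.004, "ty": 0.018, "tz": 0, "rx": 0, "ry": -0.3, "rz": 0.3, "jaw": 0}, {"tx": 0.004, "ty": 0.018, "tz": 0, "rx": 0, "ry": -0.3, "rz": 0.2, "jaw": 0}, {"tx": 0.003, "ty": 0.018, "tz": 0, "rx": 0, "ry": 0, "rz": 0, "jaw": 0}, {"tx": 0.002, "ty": 0.01, "tz": 0, "rx": 0, "ry": 0, "rz": 0, "jaw": 0}, {"tx": 0.001, "ty": 0.005, "tz": 0, "rx": 0, "ry": 0, "rz": 0, "jaw": 0}, {"tx": 0, "ty": 0, "tz": 0, "rx": 0, "ry": 0, "rz": 0, "jaw": 0}, {"tx": 0, "ty": 0, "tz": 0, "rx": 0, "ry": 0, "rz": 0, "jaw": 0}]'

```text
time_s: 14.6
tool_pos: [0.4953, 0.1806, 0.1897]
ee_rot: [179.9, 0.4, 16.1]
wrist_force: [0.0, -0.7, -3.4]
grip_width: 0.0202
```

Call:
jog_arm --deltas '[{"tx": 0.003, "ty": 0.012, "tz": 0, "rx": 0.1, "ry": -0.4, "rz": 0, "jaw": 0}, {"tx": 0.002, "ty": 0.008, "tz": 0, "rx": 0, "ry": 0, "rz": 0, "jaw": 0}, {"tx": 0, "ty": 0, "tz": 0, "rx": 0, "ry": 0, "rz": 0, "jaw": 0}, {"tx": 0, "ty": 0, "tz": 0, "rx": 0, "ry": 0, "rz": 0, "jaw": 0}]'

```text
time_s: 14.93
tool_pos: [0.5005, 0.2003, 0.1896]
ee_rot: [179.9, 0.0, 15.9]
wrist_force: [-0.1, 0.0, -2.2]
grip_width: 0.02
```

```bash
python3 - <<'E'
from h import *
o=env.observe(); print(o['tool_pos'],o['ee_rot'],o['time_s'],o['grip_width'],o['wrist_force'],o['ft_torque'])
f=cam('wrist'); save(f,'w12.png')
R=np.array([.479,.2755,.13])
for n in('scene','top'):
    f=cam(n); p=proj(f,R).astype(int); c=f['frame'][max(0,p[1]-40):p[1]+40,p[0]-50:p[0]+50,::-1]
    cv2.imwrite(f'pics/{n}12z.png',cv2.resize(c,None,fx=6,fy=6,interpolation=cv2.INTER_CUBIC))
E
```

```text
[0.50045108 0.20028024 0.18955641] [1.79861267e+02 2.22120958e-02 1.59452311e+01] 14.9333 0.019984520188978762 [-0.11711796  0.00629495 -2.21010409] [-0.19013819 -0.1692502   0.01139737]
```

View pics/w12.png

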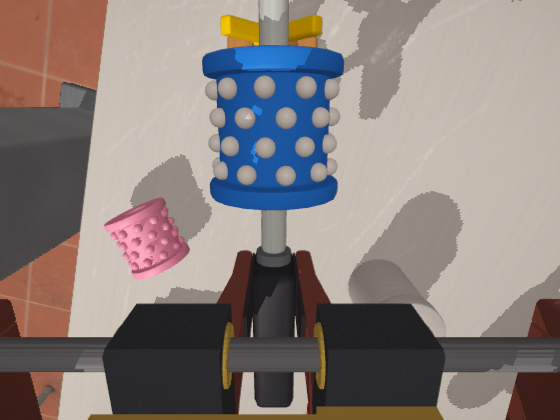

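View pics/scene12z.png

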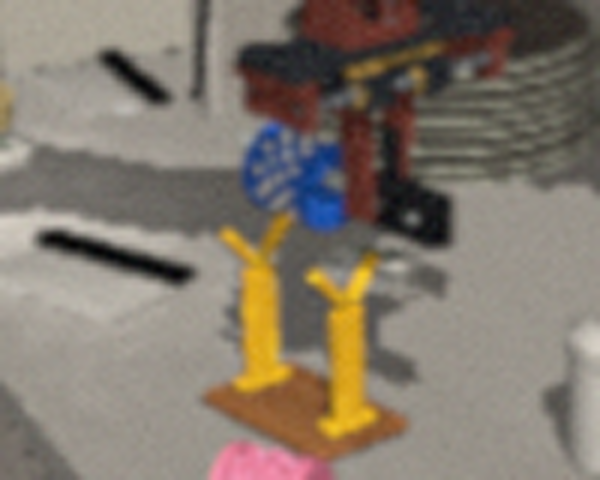

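View pics/top12z.png

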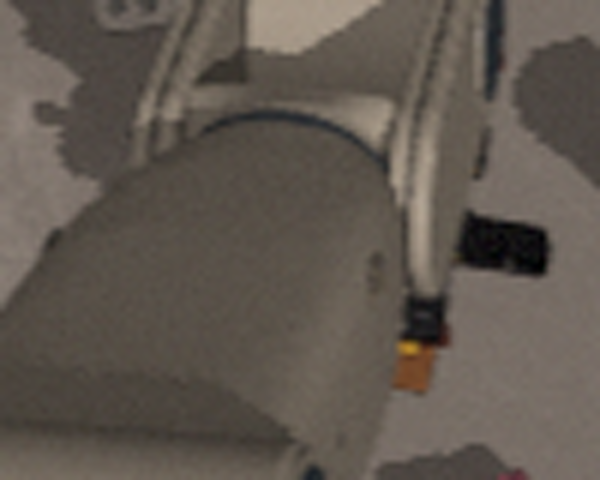

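The far V notch is centred on the rod (column 271 against 272). Next I'll check the axial position against the rack fit.

```bash
python3 - <<'E'
from h import *
import numpy as np
f=cam('wrist'); save(f,'w13.png')
x,y,a=.479,.2755,np.radians(106.1);c,s=np.cos(a),np.sin(a)
o=cv2.resize(f['frame'],None,fx=4,fy=4)[:,:,::-1].copy()
for u in(.042,.052):
  for v in(-.028,-.023,.023,.028):
    q=proj(f,[x+c*u-s*v,y+s*u+c*v,.133]); print(u,v,q.round(1)); cv2.circle(o,tuple(int(k) for k in q*4+1.5),3,(255,0,255),-1)
for v in (-.04,.04):
    q=proj(f,[x+c*.065-s*v,y+s*.065+c*v,.012]);print(q)
cv2.imwrite('pics/w13z.png',o[0:320,820:1380])
print(env.observe()['tool_pos'])
E
```

```text
0.042 -0.028 [322.3  35.3]
0.042 -0.023 [313.1  35.3]
0.042 0.023 [228.9  35.6]
0.042 0.028 [219.8  35.6]
0.052 -0.028 [323.1  14.5]
0.052 -0.023 [313.7  14.6]
0.052 0.023 [228.1  14.9]
0.052 0.028 [218.8  14.9]
[317.89686653  35.24217411]
[226.08232576  35.57279096]
[0.50028888 0.19990363 0.18954597]
```

View pics/w13z.png

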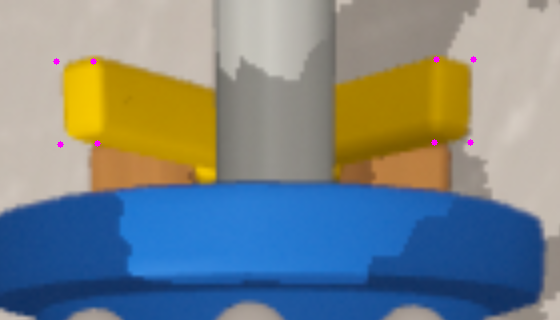

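The predicted upright corners match the image within about 0.5 mm. I'll correct by +3 mm along the rod and lower.

Call:
jog_arm --deltas '[{"tx": -0.001, "ty": 0.003, "tz": -0.008, "rx": 0.1, "ry": 0, "rz": 0.1, "jaw": 0}, {"tx": 0, "ty": 0, "tz": -0.012, "rx": 0, "ry": 0, "rz": 0, "jaw": 0}, {"tx": 0, "ty": 0, "tz": -0.012, "rx": 0, "ry": 0, "rz": 0, "jaw": 0}, {"tx": 0, "ty": 0, "tz": -0.01, "rx": 0, "ry": 0, "rz": 0, "jaw": 0}, {"tx": 0, "ty": 0, "tz": 0, "rx": 0, "ry": 0, "rz": 0, "jaw": 0}, {"tx": 0, "ty": 0, "tz": 0, "rx": 0, "ry": 0, "rz": 0, "jaw": 0}]'

```text
time_s: 15.63
tool_pos: [0.4989, 0.2027, 0.1445]
ee_rot: [180.0, -0.0, 16.0]
wrist_force: [-0.1, 0.0, -2.6]
grip_width: 0.0198
```

Call:
jog_arm --deltas '[{"tx": 0.001, "ty": 0, "tz": -0.008, "rx": 0, "ry": 0, "rz": 0, "jaw": 0}, {"tx": 0, "ty": 0, "tz": -0.007, "rx": 0, "ry": 0, "rz": 0, "jaw": 0}, {"tx": 0, "ty": 0, "tz": -0.003, "rx": 0, "ry": 0, "rz": 0, "jaw": 0}, {"tx": 0, "ty": 0, "tz": 0, "rx": 0, "ry": 0, "rz": 0, "jaw": 0}, {"tx": 0, "ty": 0, "tz": 0, "rx": 0, "ry": 0, "rz": 0, "jaw": 0}]'

```text
time_s: 16.05
tool_pos: [0.5006, 0.2029, 0.1253]
ee_rot: [180.0, -0.1, 16.0]
wrist_force: [0.1, -0.4, -3.4]
grip_width: 0.0197
```

```bash
python3 - <<'E'
from h import *
f=cam('wrist'); save(f,'w14.png'); o=env.observe(); print(o['tool_pos'],o['ee_rot'],o['wrist_force'])
R=np.array([.479,.2755,.1])
f=cam('scene'); p=proj(f,R).astype(int); c=f['frame'][max(0,p[1]-40):p[1]+40,p[0]-50:p[0]+50,::-1]
cv2.imwrite(f'pics/s14z.png',cv2.resize(c,None,fx=6,fy=6,interpolation=cv2.INTER_CUBIC))
E
```

```text
[0.50056618 0.20286937 0.125344  ] [ 1.79999368e+02 -1.05951821e-01  1.59542842e+01] [ 0.21095831 -0.24848153 -3.44402591]
```

View pics/w14.png

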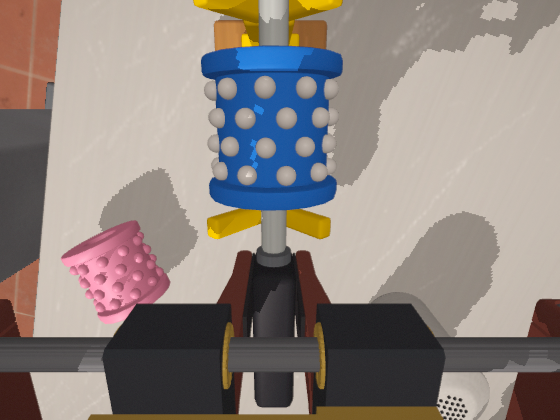

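View pics/s14z.png

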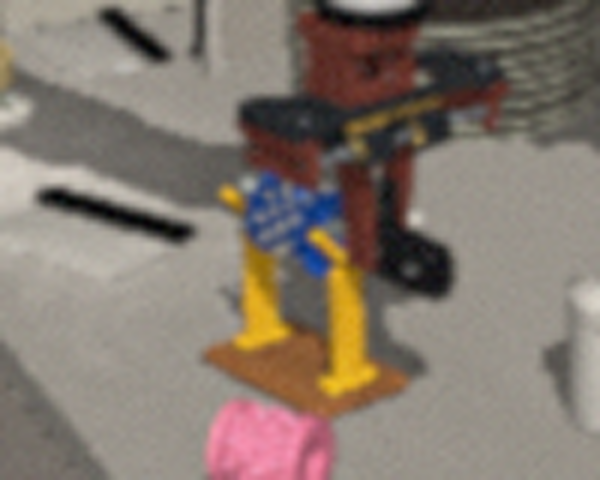

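The roller is between the uprights and the rod is over both notches. I'll lower the last 10 mm gently.

Call:
jog_arm --deltas '[{"tx": 0, "ty": 0, "tz": -0.004, "rx": 0, "ry": 0, "rz": 0, "jaw": 0}, {"tx": 0, "ty": 0, "tz": -0.003, "rx": 0, "ry": 0, "rz": 0, "jaw": 0}, {"tx": 0, "ty": 0, "tz": -0.001, "rx": 0, "ry": 0, "rz": 0, "jaw": 0}, {"tx": 0, "ty": 0, "tz": 0, "rx": 0, "ry": 0, "rz": 0, "jaw": 0}]'

```text
time_s: 16.48
tool_pos: [0.5006, 0.203, 0.1194]
ee_rot: [-180.0, -0.1, 16.0]
wrist_force: [-0.8, -0.5, -2.3]
grip_width: 0.0199
```

Call:
jog_arm --deltas '[{"tx": 0, "ty": 0, "tz": -0.003, "rx": 0, "ry": 0, "rz": 0, "jaw": 0}, {"tx": 0, "ty": 0, "tz": -0.002, "rx": 0, "ry": 0, "rz": 0, "jaw": 0}, {"tx": 0, "ty": 0, "tz": 0, "rx": 0, "ry": 0, "rz": 0, "jaw": 0}]'

```text
time_s: 16.73
tool_pos: [0.4999, 0.2026, 0.1168]
ee_rot: [-180.0, -0.1, 16.0]
wrist_force: [-0.8, -0.1, -2.5]
grip_width: 0.0199
```

Call:
jog_arm --deltas '[{"tx": 0, "ty": 0, "tz": -0.002, "rx": 0, "ry": 0, "rz": 0, "jaw": 0}, {"tx": 0, "ty": 0, "tz": -0.001, "rx": 0, "ry": 0, "rz": 0, "jaw": 0}, {"tx": 0, "ty": 0, "tz": 0, "rx": 0, "ry": 0, "rz": 0, "jaw": 0}]'

```text
time_s: 16.98
tool_pos: [0.4992, 0.2024, 0.1155]
ee_rot: [-180.0, -0.0, 16.0]
wrist_force: [-1.0, 1.0, -2.8]
grip_width: 0.0196
```

Call:
jog_arm --deltas '[{"tx": 0, "ty": 0, "tz": -0.002, "rx": 0, "ry": 0, "rz": 0, "jaw": 0}, {"tx": 0, "ty": 0, "tz": 0, "rx": 0, "ry": 0, "rz": 0, "jaw": 0}, {"tx": 0, "ty": 0, "tz": 0, "rx": 0, "ry": 0, "rz": 0, "jaw": 0}]'

```text
time_s: 17.23
tool_pos: [0.4986, 0.2022, 0.1141]
ee_rot: [-180.0, 0.0, 16.0]
wrist_force: [-1.5, -0.2, 1.0]
grip_width: 0.02
```

The rack now carries the weight (fz went from -2.8 to +1.0 N). I'll release.

Call:
jog_arm --deltas '[{"tx": 0, "ty": 0, "tz": 0, "rx": 0, "ry": 0, "rz": 0, "jaw": 60}, {"tx": 0, "ty": 0, "tz": 0, "rx": 0, "ry": 0, "rz": 0, "jaw": 60}, {"tx": 0, "ty": 0, "tz": 0, "rx": 0, "ry": 0, "rz": 0, "jaw": 60}, {"tx": 0, "ty": 0, "tz": 0, "rx": 0, "ry": 0, "rz": 0, "jaw": 60}]'

```text
time_s: 17.57
tool_pos: [0.5007, 0.203, 0.1141]
ee_rot: [-180.0, -0.2, 16.0]
wrist_force: [-0.1, 0.6, 0.6]
grip_width: 0.0431
```

```bash
python3 - <<'E'
from h import *
f=cam('wrist'); save(f,'w15.png'); o=env.observe(); print(o['tool_pos'],o['grip_width'],o['wrist_force'])
E
```

```text
[0.50066567 0.2029828  0.11409051] 0.04688706085907603 [-0.5724993  -0.06373808 -0.44360361]
```

View pics/w15.png

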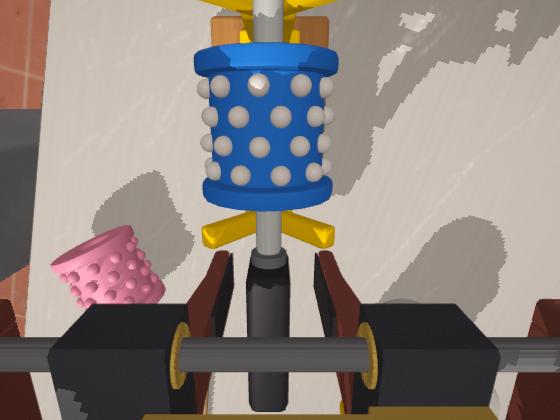

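Released. The axle lies in both notches, the collar is clear of the upright and the handle hangs free. I'll retreat straight up.

Call:
jog_arm --deltas '[{"tx": 0, "ty": 0, "tz": 0.005, "rx": 0, "ry": 0, "rz": 0, "jaw": 60}, {"tx": 0, "ty": 0, "tz": 0.015, "rx": 0, "ry": 0, "rz": 0, "jaw": 60}, {"tx": 0, "ty": 0, "tz": 0.02, "rx": 0, "ry": 0, "rz": 0, "jaw": 60}, {"tx": 0, "ty": 0, "tz": 0.025, "rx": 0, "ry": 0, "rz": 0, "jaw": 60}, {"tx": 0, "ty": 0, "tz": 0.025, "rx": 0, "ry": 0, "rz": 0, "jaw": 60}, {"tx": 0, "ty": 0, "tz": 0.025, "rx": 0, "ry": 0, "rz": 0, "jaw": 60}, {"tx": 0, "ty": -0.02, "tz": 0.02, "rx": 0, "ry": 0, "rz": 0, "jaw": 60}, {"tx": 0, "ty": -0.03, "tz": 0, "rx": 0, "ry": 0, "rz": 0, "jaw": 60}, {"tx": 0, "ty": -0.03, "tz": 0, "rx": 0, "ry": 0, "rz": 0, "jaw": 60}, {"tx": 0, "ty": 0, "tz": 0, "rx": 0, "ry": 0, "rz": 0, "jaw": 60}]'

```text
time_s: 18.45
tool_pos: [0.5007, 0.1217, 0.259]
ee_rot: [180.0, -0.5, 16.3]
wrist_force: [-0.3, 0.2, -1.4]
grip_width: 0.0528
```

```bash
python3 - <<'E'
from h import *
f=cam('wrist'); save(f,'w16.png'); o=env.observe(); print(o['tool_pos'],o['time_s'])
R=np.array([.479,.2755,.1])
f=cam('scene'); p=proj(f,R).astype(int); c=f['frame'][max(0,p[1]-40):p[1]+40,p[0]-50:p[0]+50,::-1]
cv2.imwrite(f'pics/s16z.png',cv2.resize(c,None,fx=6,fy=6,interpolation=cv2.INTER_CUBIC))
f=cam('top'); save(f,'t16.png')
E
```

```text
[0.50085851 0.12315504 0.25896326] 18.5
```

View pics/w16.png

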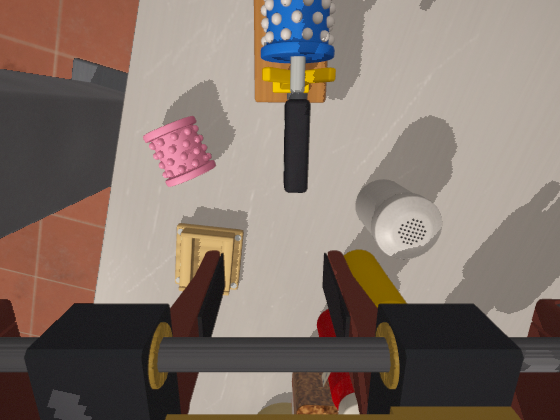

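View pics/s16z.png

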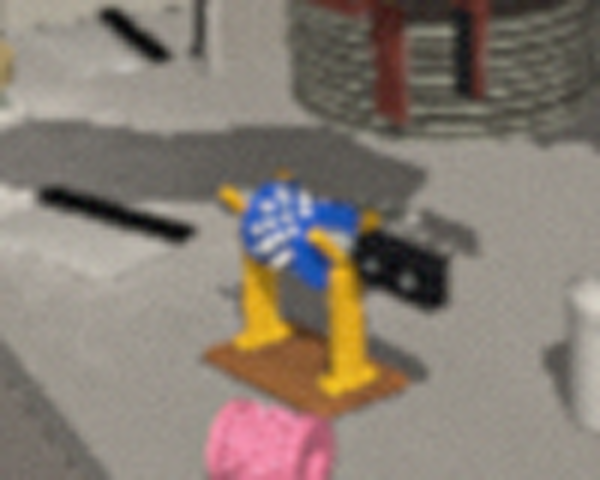

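View pics/t16.png

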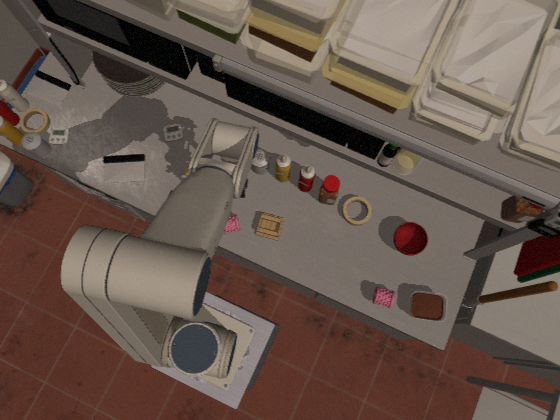

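The axle hangs in the near notch, the handle (295,145) is outside, and the cradle is empty. I'll take one more look at the far notch from a safe height.

Call:
jog_arm --deltas '[{"tx": 0, "ty": 0.025, "tz": 0.01, "rx": 0, "ry": 0, "rz": 0, "jaw": 60}, {"tx": 0, "ty": 0.03, "tz": 0.01, "rx": 0, "ry": 0, "rz": 0, "jaw": 60}, {"tx": 0, "ty": 0.03, "tz": 0, "rx": 0, "ry": 0, "rz": 0, "jaw": 60}, {"tx": 0, "ty": 0.02, "tz": 0, "rx": 0, "ry": 0, "rz": 0, "jaw": 60}, {"tx": 0, "ty": 0, "tz": 0, "rx": 0, "ry": 0, "rz": 0, "jaw": 60}, {"tx": 0, "ty": 0, "tz": 0, "rx": 0, "ry": 0, "rz": 0, "jaw": 60}]'

```text
time_s: 19.1
tool_pos: [0.4984, 0.2391, 0.277]
ee_rot: [-179.9, -0.2, 16.4]
wrist_force: [-0.3, -0.8, -0.4]
grip_width: 0.0524
```

```bash
python3 - <<'E'
from h import *
f=cam('wrist'); o=env.observe(); print(o['tool_pos'],o['time_s'])
x,y,a=.479,.2755,np.radians(106.1);d=np.array([np.cos(a),np.sin(a),0])
im=f['frame'][:,:,::-1].copy()
for u in(-.138,-.062,-.03,.03,.066):
    q=proj(f,np.array([x,y,.115])+d*u); print(u,q.round(1)); cv2.circle(im,tuple(int(k) for k in q.round()),1,(255,0,255),-1)
cv2.imwrite('pics/w17.png',im)
E
```

```text
[0.49845413 0.23880741 0.27697181] 19.15
-0.138 [262.7 290.8]
-0.062 [262.5 221.5]
-0.03 [262.3 189.4]
0.03 [262.1 123.8]
0.066 [261.9  80.6]
```

View pics/w17.png

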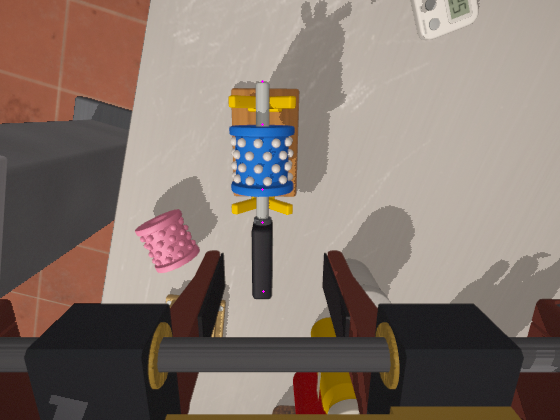

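The rod tip at (262,82) and the handle end both fall where a correctly seated, level axle would project. The roller is centred between the uprights and the robot is clear, so I'm handing in.

```bash
python3 - <<'E'
from h import *
print(env.finish_job())
E
```

```text
the job is handed in; nothing more can be done
None
```

The blue roller is hanging on the drying rack. The axle lies in both V notches with its handle outside, the roller sits between the uprights, and the gripper has let go. The job was handed in at about 19 s of the 64 s allowed; the hand-in reports no verdict.

I gripped the axle by its handle and threaded it through the bore. I then lifted the roller out of the cradle, lowered the axle into the notches until the rack took the weight, released it and backed off.

- **Seating:** In the last wrist picture the rod tip, handle front and handle end are within a few pixels of where a level, seated axle would appear. The roller is visibly between the uprights.
- **Forces:** I saw no contact force while threading, and about 3 N hanging load after the lift. That changed to about +1 N when the rack took the weight.
- **Other things:** The gripper was clear of everything at the end. In the last top and wrist pictures I saw no bystander or pink look-alike out of place, but I checked this by eye only, and the arm hid part of the top view.
- **Checks that didn't work:**
  - The arm blocked the scene and top cameras just before threading, so I entered the bore by arm position and force. The wrist picture then confirmed the rod was inside.
  - The first move command was refused for incomplete rows, and nothing moved.

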